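# Slide the spray cans into the vented bay and set its kerb lever

## Robot

A 7-joint arm with a two-finger parallel gripper is mounted at the origin on the work surface. World frame = base frame: x ahead of the robot, y to its left, z up, the work surface at z = 0. Lengths are in mm, angles in rad, forces in N, time in s.
With the tool pointing down it reaches from about 400 to 875 mm from the base axis. Payload 4.4 kg.
Tool frame: the origin (TCP) lies at the very end of the fingers, on their centre line; the grasp point (between the pads) lies 19 mm behind it; z points along the fingers, y is the direction in which the jaws open and shut (so a half turn about z gives the same grasp; the last joint's range is limited). The gripper opens to 85 mm and grips with 20 to 120 N. Pads are 22 mm wide; open, the fingers measure 114 mm over their backs; the gripper's body (76 mm by 85 mm) begins 54 mm behind the grasp point. The pads swing forward as they close: fully open they stand 13 mm farther back than shut.
Start: joints at [-1.397, 0.628, 0.038, 1.517, -0.027, 0.996, -0.02], TCP at [154.355, 631.421, 231.313] pointing down, gripper open.
Joint ranges: [-3.06, 3.06], [-0.37, 2.12], [-1.25, 1.32], [0.18, 2.47], [-1.1, 4.24], [0.23, 1.98], [-2.94, 2.94]. Speed limits (rad/s): [2.57, 2.57, 3.14, 3.14, 3.14, 3.14, 3.14].

## Interface

Orientations are given as [roll, pitch, yaw] about the fixed x, y, z axes, in that order (R = Rz(yaw) Ry(pitch) Rx(roll)).
In Python, from cell import ctrl gives the robot as it stands. The module is installed in compiled form; this text tells all that it offers.
- The arm moves only by the shell command python3 -m jog 'ROWS'. ROWS is text: rows parted by semicolons, each of 7 numbers parted by spaces: the shift along the tool's x, y, z in mm, then the turn, a rotation vector about the tool's x, y, z in degrees, then the opening, from -1 (shut) to 1 (fully open). In form: x y z wx wy wz claw; .... A call has 1 to 8 rows; each row is the pose to reach, as a shift and turn from the pose commanded when the call began, along the tool's axes at that moment; what a row does not reach only later rows make up. A row lasts 1/8 s, in which the tool goes at most 62.5 mm and 10.7 degrees, less where a joint would pass 70% of its speed; a pose out of reach is approached as far as the arm can. A call with a gripper value outside its range is refused whole. The fingers move at their own pace and stop on an object; the grip force is fixed at half the most. Time passes only in rows, so rows that repeat a pose let the fingers close. It gives the time, the measured TCP pose, the force and the opening at its end, in the units of the state.
- ctrl.read_state(): the state, without advancing time (a new reading comes with each control period).
- ctrl.get_image(name): name is "scene" or "top" or "wrist"; returns a dict with "image" (400x640x3 uint8, red, green, blue), "z_map" (400x640 float32, mm along the optical axis (not along the pixel's ray), 0 where there is no reading), "vertical_fov" (degrees; the focal length in pixels is half the picture's height over the tangent of half this angle, whatever the lens; pixels are square), "cx", "cy" (the principal point, pixels), "extrinsics" (4x4, takes a point from world to camera coordinates); the wrist camera has in their place "hand_eye" (4x4, takes a point from camera to tool coordinates, whose origin is the TCP and whose axes are the flange's). Camera axes: x right, y down, z forward; pixel columns grow to the right and rows downward; lengths in mm; the calibration is good to about 2 mm. A picture is of the moment at which its call begins: read the wrist's pose just before it.
- ctrl.finish_job(): hands the job in, once; it reports no verdict.
The state is a dict: "clock": time; "qpos": joint angles; "qd": joint speeds; "tau": joint torques, N m; "eef_pos": TCP position; "tool_rot": TCP orientation; "force": force on the tool from outside, world axes, zero at the start; "torque": the same for the moment, N m; "width": finger opening in mm.
Only numpy, scipy, OpenCV 4.12 (cv2) and the standard library are available. Lean on these libraries where they do the work, as an engineer would, in place of code of your own. Each camera call takes 0.05 s, during which the arm holds its last target.

## Task

Put the spray cans away for the night: swing the vented bay's lever fully away from you so that its kerb drops, pick the loose black machined blocks left in the bay out into the wooden tray, and slide every can that is there along the bench, pushing it low down and never lifting or toppling it, until it stands upright in the bay wholly behind the kerb. When all are in, bring the lever back until it lines up with the brass pointer, so that the kerb rises in front of the cans, and leave the tin, tools, stones, tape and mug where they are.

Things in the scene. Friction and masses are not known exactly. Their poses are not given: they have to be found in the camera images.
- bay: Vented can bay, grey steel, fixed on the bench, mouth towards the robot. Origin: on the bench, middle of the kerb in the mouth; x points into the bay (away from the robot), y left along the kerb, z up. The kerb is a steel bar 8 mm thick (x -4 to +4 mm), 396 mm long, across the whole mouth; it sinks into a slot in the bench.
- bay_mid (a point): Middle of the bay's floor (the bench top), 46 mm behind the kerb's centre line; axes as bay. The bay is 400 mm wide (y -200 to +200 mm) between side walls 45 mm high, 10 mm thick that begin at the kerb, and ends 88 mm behind the kerb's centre line at a vented back box 50 mm high.
- lever_pivot (a point): Pivot of lever and pointer; they turn about the bay's y axis here. It is at x -55, y 295, z 50 mm of bay, axes as bay. The housing round it has two cheeks 60 mm high, 85 mm long in x (centred here), outer faces 26 mm to the right and 40 mm to the left of this point.
- lever (a joint): Angle of the bay's lever (rad): 0 = leaning 0.70 rad from upright towards the robot; grows as it swings away from the robot; 0.70 = upright; 1.15 = far end stop. It stays where it is left (friction, 2 to 3 N at the knob). It works the kerb, which stands 28 mm above the bench at 0, sinks 2.9 mm per 0.1 rad, and is below the bench top from 1.0 rad on.
- lever_knob (a point): Middle of the black grip at the end of the lever: a cylinder 24 mm in diameter, 28 mm long along the bay's y, flat ends; 130 mm from the pivot, on the bay's plane y = 295 mm. The lever's rod is 11 mm thick. The z axis of this point is upright when the lever angle is 0 and turns with the lever.
- pointer (a joint): Angle of the brass pointer (rad) on the lever's pivot, same zero and direction as lever. It is preset, stiff, and stays put.
- pointer_tip (a point): Tip of the flat brass pointer beside the lever, 78 mm from the pivot and 22 mm to the left (+y) of the lever. Its z axis turns with the pointer as that of the knob does with the lever.
- tray: Open wooden tray fixed on the bench to the robot's right; outside 190 mm (its x) by 150 mm (its y), 32 mm high, walls and floor 7 mm thick. Origin: centre of its underside.
- can1_mid (a point): Upright spray can (may be absent), all alike: 52 mm in diameter up to 115 mm, 155 mm tall with its black cap (36 mm in diameter), about 0.3 kg. The point is on its axis, half-way up (77.5 mm); z is the can's axis. It topples if pushed high, slides if pushed within about 30 mm of the bench.
- can2_mid (a point): Upright spray can (may be absent), all alike: 52 mm in diameter up to 115 mm, 155 mm tall with its black cap (36 mm in diameter), about 0.3 kg. The point is on its axis, half-way up (77.5 mm); z is the can's axis. It topples if pushed high, slides if pushed within about 30 mm of the bench.
- can3_mid (a point): Upright spray can (may be absent), all alike: 52 mm in diameter up to 115 mm, 155 mm tall with its black cap (36 mm in diameter), about 0.3 kg. The point is on its axis, half-way up (77.5 mm); z is the can's axis. It topples if pushed high, slides if pushed within about 30 mm of the bench.
- can4_mid (a point): Upright spray can (may be absent), all alike: 52 mm in diameter up to 115 mm, 155 mm tall with its black cap (36 mm in diameter), about 0.3 kg. The point is on its axis, half-way up (77.5 mm); z is the can's axis. It topples if pushed high, slides if pushed within about 30 mm of the bench.
- block1_mid (a point): Black machined steel block left lying in the bay (may be absent), all alike: 56 mm long (its x), 24 mm wide (its y), 22 mm high with a boss 16 mm in diameter and 6 mm high on top, about 0.15 kg. The point is at the centre of the 22 mm body, 11 mm above its underside.
- block2_mid (a point): Black machined steel block left lying in the bay (may be absent), all alike: 56 mm long (its x), 24 mm wide (its y), 22 mm high with a boss 16 mm in diameter and 6 mm high on top, about 0.15 kg. The point is at the centre of the 22 mm body, 11 mm above its underside.
- block3_mid (a point): Black machined steel block left lying in the bay (may be absent), all alike: 56 mm long (its x), 24 mm wide (its y), 22 mm high with a boss 16 mm in diameter and 6 mm high on top, about 0.15 kg. The point is at the centre of the 22 mm body, 11 mm above its underside.
- tin: Bystander: low dark round tin, 56 mm in diameter, 45 mm high, standing right of the cans. Origin at the centre of its underside.
- driver: Bystander: screwdriver lying on the right. Origin at the centre of its underside.
- stone1: Bystander: flat black sharpening stone 150 x 35 x 14 mm on the left. Origin at the centre of its underside.
- stone2: Bystander: second such stone. Origin at the centre of its underside.
- taperoll: Bystander: roll of tape, 90 mm in diameter, 25 mm high, on the near left. Origin at the centre of its underside.
- mug: Bystander: white mug, 76 mm in diameter, 90 mm high, on the left. Origin at the centre of its underside.
- spanner: Bystander: spanner lying near on the right. Origin at the centre of its underside.

How it is judged (in metres and radians):
On the way, in this order (a step that is already met when the one before it is completed fails the run):
1. the lever is swung fully away from the robot (over 1.05 rad), the kerb is down (value of joint lever above 1.05 rad), for 0.2 s.
2. every can stands upright in the bay behind the lowered kerb (x of can1_mid in the frame of bay between 0.028 and 0.075 m and y of can1_mid in the frame of bay between -0.2 and 0.2 m and angle between each of can1_mid, can2_mid, can3_mid, can4_mid's own z axis and vertical below 0.15 rad and x of can2_mid in the frame of bay between 0.028 and 0.075 m and y of can2_mid in the frame of bay between -0.2 and 0.2 m and x of can3_mid in the frame of bay between 0.028 and 0.075 m and y of can3_mid in the frame of bay between -0.2 and 0.2 m and x of can4_mid in the frame of bay between 0.028 and 0.075 m and y of can4_mid in the frame of bay between -0.2 and 0.2 m and value of joint lever above 0.95 rad), for 0.2 s.
At the end, for the whole second after the job is handed in: Every can present stands upright (within 0.15 rad), at rest, in the bay between its side walls, its axis at least 28 mm behind the kerb's centre line; every block present lies at rest in the tray; the lever is within 0.12 rad of the brass pointer (x of can1_mid in the frame of bay between 0.028 and 0.075 m and y of can1_mid in the frame of bay between -0.2 and 0.2 m and angle between each of can1_mid, can2_mid, can3_mid, can4_mid's own z axis and vertical below 0.15 rad and x of can2_mid in the frame of bay between 0.028 and 0.075 m and y of can2_mid in the frame of bay between -0.2 and 0.2 m and x of can3_mid in the frame of bay between 0.028 and 0.075 m and y of can3_mid in the frame of bay between -0.2 and 0.2 m and x of can4_mid in the frame of bay between 0.028 and 0.075 m and y of can4_mid in the frame of bay between -0.2 and 0.2 m and x of block1_mid in the frame of tray between -0.095 and 0.095 m and y of block1_mid in the frame of tray between -0.075 and 0.075 m and height (world z) of each of block1_mid, block2_mid, block3_mid below 0.06 m and x of block2_mid in the frame of tray between -0.095 and 0.095 m and y of block2_mid in the frame of tray between -0.075 and 0.075 m and x of block3_mid in the frame of tray between -0.095 and 0.095 m and y of block3_mid in the frame of tray between -0.075 and 0.075 m and angle between the z axis of lever_knob and the z axis of pointer_tip, either way round below 0.12 rad and velocity of joint lever below 0.05 rad/s and linear speed of each of can1, can2, can3, can4, block1, block2, block3 below 0.03 m/s); the robot touches nothing.
It fails at once if a spray can is lifted off the bench or tipped over (height (world z) of any of can1_mid, can2_mid, can3_mid, can4_mid above 0.0975 m or angle between any of can1_mid, can2_mid, can3_mid, can4_mid's own z axis and vertical above 0.7 rad).
It fails at once if a bystander (tin, screwdriver, stones, tape, mug, spanner) is shifted by more than 4 cm (distance of any of tin, driver, stone1, stone2, taperoll, mug, spanner from where it was at the start of the episode above 0.04 m).
Of can1, can2, can3, can4 only 2 to 4 are there at a start; the rules pass over those that are not, and their reading is None.
Of block1, block2, block3 only 2 to 3 are there at a start; the rules pass over those that are not, and their reading is None.
At some moment in a run one of block1, block2, block3 may be knocked a few centimetres aside while the robot is not near it.
Once in a run the grip may slacken for a moment while it holds something.
It also fails if it takes over 210 s, if anything falls off the work surface, if the arm or the gripper's body presses on something with over 40 N, if the wrist force passes 120 N, or if a joint passes its speed limit or range.

## Working session

There is one attempt and no reset: what is moved stays moved. The work goes in short steps, Python scripts to look and compute and a shell command to move; the robot and the scene stay as the last step left them, time stands still between calls to the robot, and variables do not carry over. Pictures are saved under pics/ and viewed, and the job is handed in when it is done.

```bash
mkdir -p pics; ls; cat > h.py <<'E'
import numpy as np, cv2
from cell import ctrl
from scipy.spatial.transform import Rotation as R
def snap(name,fn):
    s=ctrl.read_state(); d=ctrl.get_image(name)
    cv2.imwrite('pics/'+fn,d['image'][:,:,::-1]); 
    d['state']=s; return d
def world(d):
    z=d['z_map'].astype(float); h,w=z.shape
    f=h/2/np.tan(np.radians(d['vertical_fov'])/2)
    v,u=np.mgrid[:h,:w]
    P=np.stack([(u-d['cx'])*z/f,(v-d['cy'])*z/f,z],-1)
    if 'extrinsics' in d: T=np.linalg.inv(np.array(d['extrinsics']))
    else:
        s=d['state']; B=np.eye(4); B[:3,:3]=R.from_euler('xyz',s['tool_rot']).as_matrix(); B[:3,3]=s['eef_pos']; T=B@np.array(d['hand_eye'])
    W=P@T[:3,:3].T+T[:3,3]; W[z<=0]=np.nan
    return W
E
python3 - <<'E'
from h import *
s=ctrl.read_state(); print(s)
for n in ['scene','top','wrist']:
    d=snap(n,n+'0.png'); W=world(d); np.savez(n+'0.npz',W=W,im=d['image'])
    print(n,{k:v for k,v in d.items() if k not in('image','z_map','state')})
print(ctrl.read_state()['clock'])
E
```

```text
pics
{'clock': 0.0, 'qpos': array([-1.39679205,  0.62931815,  0.03844436,  1.51839715, -0.02700237,
        0.99628488, -0.02000054]), 'qd': array([ 2.24307916e-04, -2.26059557e-04, -1.64473687e-03, -5.17169386e-04,
       -1.72693569e-03, -7.74565891e-04,  2.92989753e-05]), 'tau': array([ 2.84442995e-04, -5.63417423e+01,  1.22614793e+00, -1.93434674e+01,
        1.10481508e-02,  1.06311188e-02,  1.97582345e-06]), 'eef_pos': array([154.20563887, 630.7906855 , 230.39793686]), 'tool_rot': array([-3.13970331e+00,  2.34791904e-05,  2.90178396e+00]), 'force': array([0.30115862, 0.42962295, 0.34836108]), 'torque': array([-0.00525416, -0.02206467, -0.01164276]), 'width': 85.24291098887682}
scene {'vertical_fov': 55.84874240967247, 'cx': 318.8909427892089, 'cy': 195.7357655357949, 'extrinsics': array([[ 8.19513110e-01,  5.72984808e-01, -9.30981840e-03,
        -4.50929477e+02],
       [ 3.12462783e-01, -4.60401196e-01, -8.30901768e-01,
        -5.80959992e+01],
       [-4.80380342e-01,  6.78025920e-01, -5.56341244e-01,
         1.26295217e+03],
       [ 0.00000000e+00,  0.00000000e+00,  0.00
[... 238 characters left out ...]
-9.95950129e-01,  1.77900638e-03, -8.98897989e-02,
         5.20138067e+02],
       [ 8.99049598e-02,  2.70745202e-02, -9.95582276e-01,
         1.34885167e+03],
       [ 0.00000000e+00,  0.00000000e+00,  0.00000000e+00,
         1.00000000e+00]])}
wrist {'vertical_fov': 70.80781036580264, 'cx': 322.41935177700987, 'cy': 195.7222249788783, 'hand_eye': array([[ 2.53203488e-04, -9.45873379e-01, -3.24535803e-01,
         8.36660978e+01],
       [ 9.99999476e-01,  5.61261354e-04, -8.55618442e-04,
         2.17604658e-01],
       [ 9.91456111e-04, -3.24535416e-01,  9.45873026e-01,
        -1.42381903e+02],
       [ 0.00000000e+00,  0.00000000e+00,  0.00000000e+00,
         1.00000000e+00]])}
0.15
```

View pics/scene0.png

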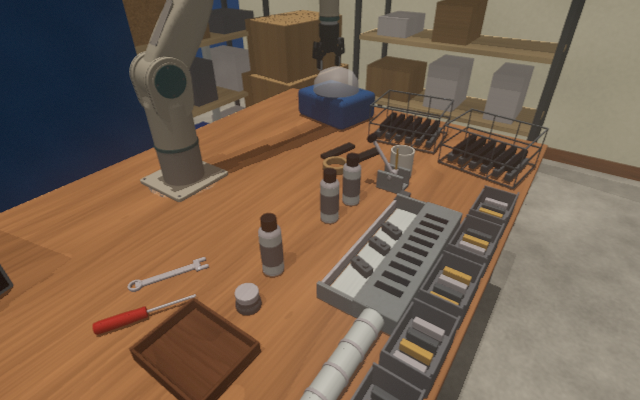

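View pics/top0.png

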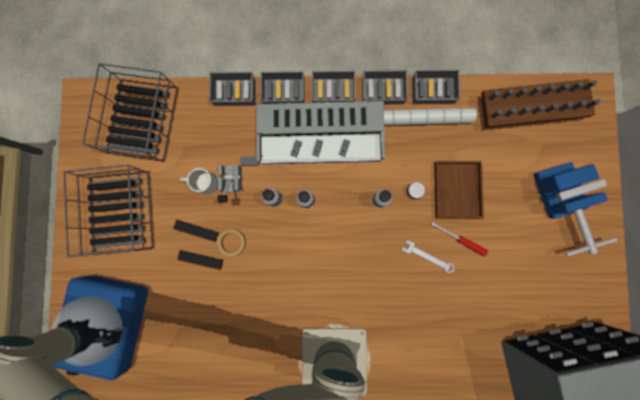

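View pics/wrist0.png

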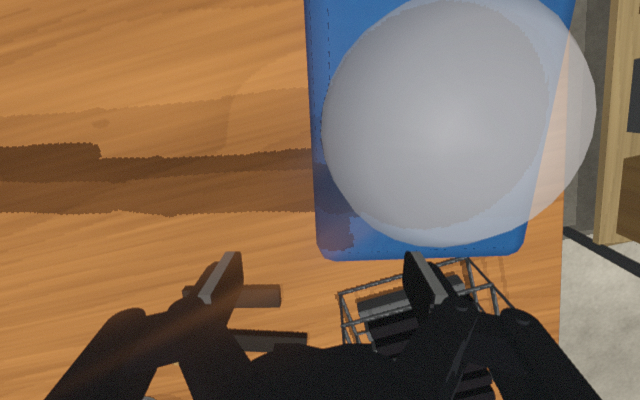

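The scene holds 3 cans (top 271,197; 305,198; 383,197), 3 blocks (296,148; 318,148; 344,147), and the lever at about (230,190). The tray is at (458,190). Next I measure them.

```bash
python3 - <<'E'
from h import *
d=np.load('top0.npz'); W=d['W']; im=d['im']
def p(u,v): print((u,v),np.round(W[v,u],0))
for u,v in [(271,192),(305,193),(383,193),(262,152),(380,152),(262,135),(383,135),(320,162),(320,155),(296,148),(318,148),(344,147),(230,170),(458,190),(437,164),(480,217),(416,189),(230,190),(223,198),(236,200),(260,163),(381,159)]: p(u,v)
c=cv2.resize(im[90:230,160:500][:,:,::-1],None,fx=2.3,fy=2.3,interpolation=cv2.INTER_CUBIC); cv2.imwrite('pics/topc.png',c)
c=cv2.resize(im[90:230,180:290][:,:,::-1],None,fx=5,fy=4.2,interpolation=cv2.INTER_CUBIC); cv2.imwrite('pics/topl.png',c)
d=np.load('scene0.npz'); c=cv2.resize(d['im'][130:230,340:440][:,:,::-1],None,fx=6,fy=6,interpolation=cv2.INTER_CUBIC); cv2.imwrite('pics/scl.png',c)
W=d['W']
for u,v in [(379,147),(385,160),(390,180),(352,157),(329,173),(268,220),(330,283),(401,202),(397,203)]: p(u,v)
E
```

```text
(271, 192) [533. 188. 157.]
(305, 193) [529.  86. 159.]
(383, 193) [ 529. -146.  151.]
(262, 152) [687. 242.  -2.]
(380, 152) [ 680. -155.   21.]
(262, 135) [738. 238.  29.]
(383, 135) [ 732. -163.   44.]
(320, 162) [648.  44.  17.]
(320, 155) [675.  45.   2.]
(296, 148) [696. 125.  18.]
(318, 148) [695.  51.  22.]
(344, 147) [698. -36.  23.]
(230, 170) [623. 348.  11.]
(458, 190) [ 555. -413.    5.]
(437, 164) [ 638. -340.   29.]
(480, 217) [ 464. -473.   33.]
(416, 189) [ 553. -266.   47.]
(230, 190) [556. 347.   8.]
(223, 198) [514. 330. 165.]
(236, 200) [523. 327.   4.]
(260, 163) [648. 248.   4.]
(381, 159) [ 657. -159.   19.]
(379, 147) [541. 338. 127.]
(385, 160) [567. 334.  91.]
(390, 180) [599. 315.  39.]
(352, 157) [533. 187. 156.]
(329, 173) [529.  78. 157.]
(268, 220) [ 530. -160.  155.]
(330, 283) [ 661. -114.    1.]
(401, 202) [670. 245.  24.]
(397, 203) [657. 247.  14.]
```

View pics/topc.png

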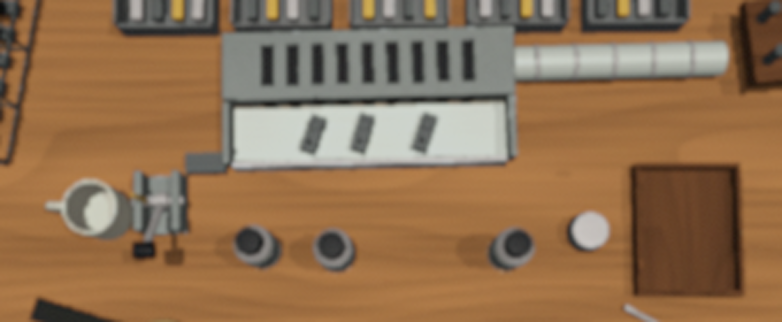

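View pics/scl.png

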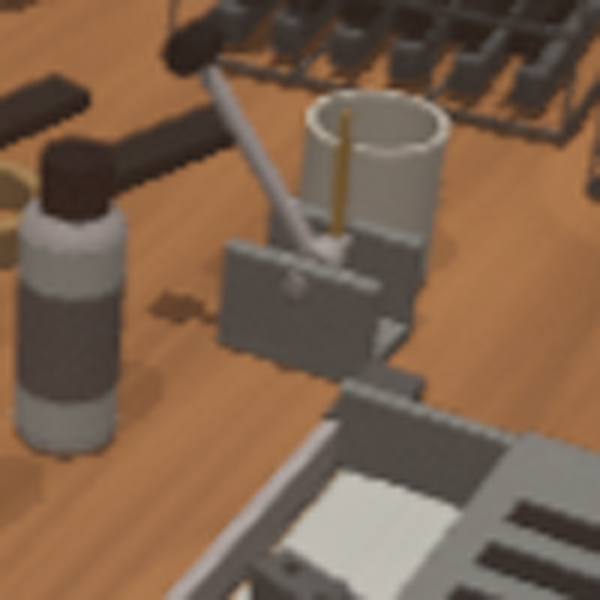

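```bash
python3 - <<'E'
from h import *
for n in ['top0','scene0']:
    d=np.load(n+'.npz'); W=d['W']; im=d['im']
    X,Y,Z=W[...,0],W[...,1],W[...,2]
    m=(X>600)&(X<760)&(Y>-190)&(Y<270)
    # front edge of box: per y bin, min x where z in 40..58 
    ys=[];xs=[]
    for y in range(-110,200,15):
        k=m&(abs(Y-y)<7)&(Z>40)&(Z<60)&(X>690)
        ys.append(y); xs.append(np.percentile(X[k],3) if k.sum()>5 else np.nan)
    ys=np.array(ys);xs=np.array(xs);g=~np.isnan(xs)
    print(n,'box front',np.polyfit(ys[g],xs[g],1),np.round(xs))
    # kerb: z 12..40 min x
    ys=[];xs=[];zz=[]
    for y in range(-110,220,15):
        k=m&(abs(Y-y)<7)&(Z>12)&(Z<40)&(X<680)
        ys.append(y); xs.append(np.median(X[k]) if k.sum()>3 else np.nan); zz.append(np.percentile(Z[k],90) if k.sum()>3 else np.nan)
    ys=np.array(ys);xs=np.array(xs);g=~np.isnan(xs)
    print('kerb',np.polyfit(ys[g],xs[g],1),np.round(xs),np.round(zz))
    # side walls
    for a,b in [(-190,-130),(210,270)]:
        k=m&(Z>35)&(Z<60)&(X<730)&(X>660)&(Y>a)&(Y<b)
        for x in range(660,731,15):
            kk=k&(abs(X-x)<8)
            if kk.sum()>2: print(x,np.round([Y[kk].min(),np.median(Y[kk]),Y[kk].max()]),kk.sum())
    # lever housing / knob
    k=(X>440)&(X<700)&(Y>290)&(Y<380)&(Z>135)&(Z<190)
    print('knob',k.sum(),np.round(np.median(W[k],axis=0)),np.round(np.nanmin(W[k],axis=0)),np.round(np.nanmax(W[k],axis=0)))
E
```

```text
top0 box front [-1.77465743e-02  7.41777870e+02] [744. 743. 743. 743. 743. 742. 743. 742. 741. 740. 741. 741. 741. 741.
 740. 740. 738. 740. 739. 738. 739.]
kerb [-1.30447884e-02  6.55051747e+02] [655. 654. 656. 653. 653. 663. 657. 653. 653. 654. 653. 668. 654. 650.
 650. 651. 668. 653. 651. 650. 650. 649.] [29. 31. 29. 29. 29. 30. 29. 29. 30. 27. 30. 30. 29. 28. 31. 28. 28. 29.
 29. 29. 31. 29.]
660 [-165. -160. -156.] 8
675 [-166. -159. -155.] 19
690 [-163. -159. -156.] 15
705 [-163. -159. -155.] 15
720 [-163. -159. -155.] 15
660 [244. 248. 251.] 9
675 [244. 248. 252.] 15
690 [245. 248. 252.] 13
705 [245. 248. 255.] 16
720 [245. 251. 256.] 19
knob 89 [514. 334. 161.] [502. 322. 137.] [532. 349. 169.]
scene0 box front [-1.43981128e-02  7.44248181e+02] [746. 745. 746. 745. 745. 744. 745. 744. 744. 744. 743. 743. 743. 742.
 743. 743. 741. 744. 742. 741. 742.]
kerb [-2.06501184e-02  6.59191972e+02] [659. 660. 659. 659. 659. 670. 659. 658. 657. 657. 657. 669. 657. 657.
 656. 656. 657. 656. 654. 655. 655. 654.] [29. 28. 29. 29. 28. 28. 29. 29. 29. 29. 28. 27. 29. 30. 29. 29. 28. 28.
 29. 29. 28. 29.]
660 [-168. -165. -156.] 23
675 [-167. -165. -157.] 50
690 [-167. -165. -156.] 49
705 [-167. -165. -156.] 51
720 [-166. -164. -156.] 48
660 [242. 245. 253.] 14
675 [241. 245. 254.] 28
690 [242. 245. 252.] 27
705 [242. 245. 254.] 27
720 [242. 245. 254.] 28
knob 90 [520. 327. 155.] [502. 319. 135.] [534. 352. 166.]
```

View pics/topl.png

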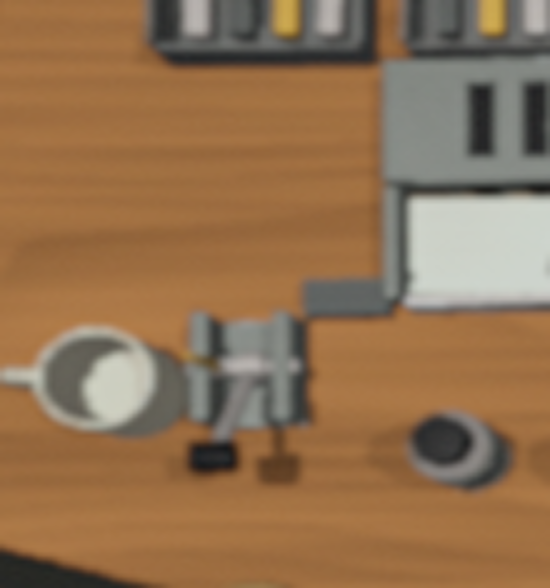

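```bash
cat >> h.py <<'E'
def rot(yaw,tilt):
    # tool x = world yaw dir; tilt>0: fingers lean forward along yaw dir
    Rz=R.from_euler('z',yaw).as_matrix()
    s,c=np.sin(tilt),np.cos(tilt)
    z=np.array([s,0,-c]); x=np.array([c,0,s]); y=np.cross(z,x)
    return Rz@np.stack([x,y,z],1)
def go(p,yaw=0.017,tilt=0):
    s=ctrl.read_state(); B=R.from_euler('xyz',s['tool_rot']).as_matrix()
    t=B.T@(np.array(p)-s['eef_pos']); w=np.degrees(R.from_matrix(B.T@rot(yaw,tilt)).as_rotvec())
    print('at',np.round(s['eef_pos'],1),'rot',np.round(s['tool_rot'],3),'F',np.round(s['force'],1),'w',round(s['width'],1),'t',s['clock'])
    print('row',np.round(t,1),np.round(w,1))
E
python3 -c "
from h import *
go([516,336,250])
go([300,500,250],1.5)"; python3 -m jog '0 0 -20 0 0 10 0.2'
```

```text
at [154.2 631.  230.6] rot [-3.14   0.     2.902] F [ 0.1 -0.3 -0.2] w 85.4 t 0.15
row [-421.5 -200.6  -19.1] [-0.000e+00  1.000e-01  1.653e+02]
at [154.2 631.  230.6] rot [-3.14   0.     2.902] F [ 0.1 -0.3 -0.2] w 85.4 t 0.15
row [-172.7  -92.6  -19.3] [-0.1  0.1 80.3]
clock: 0.28
eef_pos: [154.1, 629.9, 249.5]
tool_rot: [-3.137, 0.001, 2.723]
force: [-0.2, -0.1, 0.0]
width: 70.3
```

```bash
python3 -c "
from h import *
go([330,470,250],1.4)"
```

```text
at [154.1 629.9 249.5] rot [-3.137e+00  1.000e-03  2.723e+00] F [-0.2 -0.1  0. ] w 70.3 t 0.275
row [-225.7  -74.5   -0. ] [-0.2  0.2 75.8]
```

```bash
python3 -m jog '-28 -9 0 0 0 9.5 0.2;-56 -18 0 0 0 19 0.2;-84 -28 0 0 0 28.5 0.2;-112 -37 0 0 0 38 0.2;-140 -46 0 0 0 47.5 0.2;-168 -56 0 0 0 57 0.2;-196 -65 0 0 0 66.5 0.2;-226 -74 0 0 0 76 0.2'; python3 -c "
from h import *
go([516,336,250])"
```

```text
clock: 1.27
eef_pos: [331.7, 472.0, 251.1]
tool_rot: [-3.141, 0.0, 1.396]
force: [0.9, 0.1, -0.2]
width: 51.1
at [331.7 472.  251.1] rot [-3.141  0.     1.396] F [ 0.9  0.1 -0.2] w 51.1 t 1.275
row [-101.9  205.2    1. ] [-0.  0. 79.]
```

```bash
python3 -m jog '-13 26 0 0 0 10 0.2;-26 52 0 0 0 20 0.2;-39 78 0 0 0 30 0.2;-52 104 0 0 0 40 0.2;-65 130 0 0 0 50 0.2;-78 156 0 0 0 60 0.2;-90 182 0 0 0 70 0.2;-102 205 0 0 0 79 0.2'; python3 - <<'E'
from h import *
go([516,336,250])
for n in ['wrist','scene']:
    d=snap(n,n+'1.png'); np.savez(n+'1.npz',W=world(d),im=d['image'])
E
```

```text
clock: 2.28
eef_pos: [516.8, 336.9, 251.0]
tool_rot: [3.141, 0.0, 0.017]
force: [-0.8, 0.8, -0.3]
width: 51.2
at [516.8 336.9 251. ] rot [3.141 0.    0.017] F [-0.8  0.8 -0.3] w 51.2 t 2.275
row [-0.8  0.9  1. ] [ 0.  0. -0.]
```

View pics/wrist1.png

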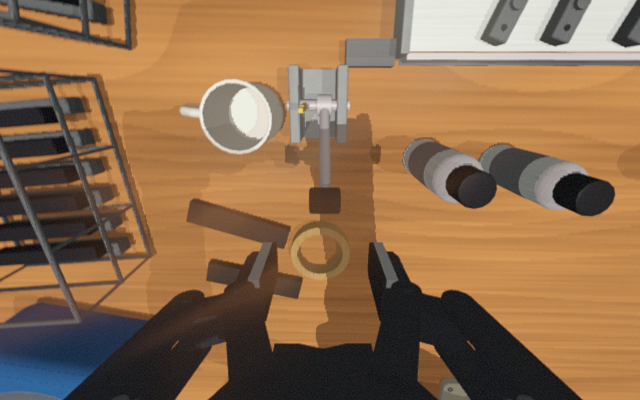

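The knob is at (325,200) and the pointer's brass tip is beside the pivot at (303,108). Now I measure both.

```bash
python3 - <<'E'
from h import *
for n in ['wrist1','scene1']:
    d=np.load(n+'.npz'); W=d['W']; im=d['im'].astype(int)
    X,Y,Z=W[...,0],W[...,1],W[...,2]
    k=(X>480)&(X<560)&(Y>310)&(Y<360)&(Z>120)&(Z<172)&(im.max(-1)<70)
    if k.sum(): print(n,'knob',k.sum(),np.round(np.median(W[k],axis=0)),np.round(np.percentile(W[k],[3,97],axis=0)))
    b=(X>500)&(X<700)&(Y>340)&(Y<375)&(Z>55)&(Z<150)&(im[...,0]-im[...,2]>60)
    v,u=np.where(b)
    if b.sum():
        print('brass',b.sum(),u.min(),u.max(),v.min(),v.max())
        for z in range(55,140,10):
            q=b&(Z>z)&(Z<z+10)
            if q.sum(): print(z,q.sum(),np.round(np.median(W[q],axis=0)))
E
```

```text
wrist1 knob 27 [525. 328. 155.] [[523. 323. 154.]
 [525. 338. 160.]]
brass 62 297 305 104 143
55 2 [551. 367.  57.]
75 6 [593. 357.  78.]
85 4 [595. 357.  91.]
95 6 [591. 357.  96.]
105 18 [593. 358. 111.]
115 2 [592. 357. 120.]
125 24 [591. 358. 128.]
scene1 knob 64 [520. 326. 157.] [[510. 319. 145.]
 [525. 347. 166.]]
brass 16 396 397 153 168
55 2 [596. 359.  62.]
65 3 [594. 360.  70.]
75 3 [594. 359.  82.]
85 2 [593. 358.  92.]
95 3 [593. 357. 100.]
105 3 [595. 358. 110.]
```

```bash
python3 -m jog '0 0 60 0 0 0 0.2;0 0 100 0 0 0 0.2;0 0 119 0 0 0 0.2;0 0 119 0 0 0 0.2'; python3 - <<'E'
from h import *
go([516,336,131])
for n in ['wrist','scene']:
    d=snap(n,n+'2.png'); np.savez(n+'2.npz',W=world(d),im=d['image'])
E
```

```text
clock: 2.88
eef_pos: [515.4, 337.8, 131.6]
tool_rot: [3.141, 0.002, 0.023]
force: [0.6, -0.4, -0.2]
width: 51.5
at [515.4 337.8 131.6] rot [3.141e+00 2.000e-03 2.300e-02] F [ 0.6 -0.4 -0.2] w 51.5 t 2.875
row [0.6 1.8 0.6] [0.  0.1 0.4]
```

View pics/wrist2.png

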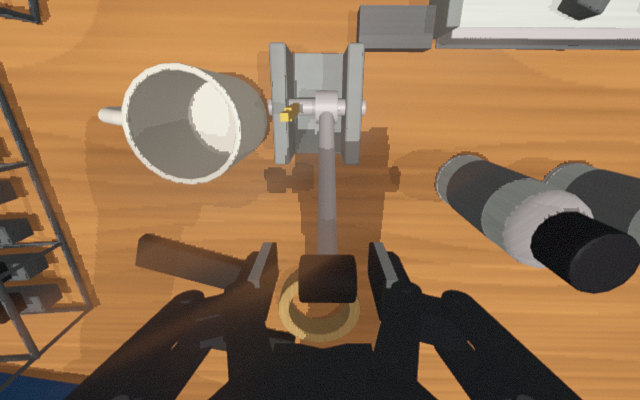

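The knob at (327,278) sits between the fingers (262,265 and 383,265), so I close on it.

```bash
python3 -m jog '0 0 0 0 0 0 -0.5;0 0 0 0 0 0 -1;0 0 0 0 0 0 -1;0 0 0 0 0 0 -1'; python3 - <<'E'
import numpy as np
for lean in [-.62,-.45,-.3,-.15,0,.15,.3,.45]:
    print(lean,np.round(130*np.sin(lean)-130*np.sin(-.65)),np.round(130*np.cos(lean)-130*np.cos(.65)))
E
```

```text
clock: 3.48
eef_pos: [516.6, 335.6, 134.0]
tool_rot: [3.14, -0.001, 0.021]
force: [-2.9, -4.4, 4.4]
width: 27.2
-0.62 3.0 2.0
-0.45 22.0 14.0
-0.3 40.0 21.0
-0.15 59.0 25.0
0 79.0 27.0
0.15 98.0 25.0
0.3 117.0 21.0
0.45 135.0 14.0
```

```bash
python3 -m jog '10 0 -8 0 0 0 -1;22 0 -14 0 0 0 -1;40 0 -21 0 0 0 -1;59 0 -25 0 0 0 -1;79 0 -27 0 0 0 -1;98 0 -25 0 0 0 -1;117 0 -21 0 0 0 -1;133 0 -15 0 0 0 -1'; python3 -m jog '3 0 2 0 0 0 -1;3 0 2 0 0 0 -1'; python3 - <<'E'
from h import *
for n in ['wrist','scene']:
    d=snap(n,n+'3.png'); np.savez(n+'3.npz',W=world(d),im=d['image'])
im=cv2.imread('pics/scene3.png'); cv2.imwrite('pics/scene3c.png',cv2.resize(im[90:300,280:480],None,fx=2.8,fy=2.8))
E
```

```text
clock: 4.47
eef_pos: [648.8, 337.9, 148.0]
tool_rot: [3.139, 0.003, 0.021]
force: [-5.1, -4.5, 1.5]
width: 26.8
clock: 4.72
eef_pos: [652.9, 338.0, 146.2]
tool_rot: [3.139, -0.0, 0.02]
force: [-1.4, -6.3, 0.1]
width: 26.9
```

View pics/scene3c.png

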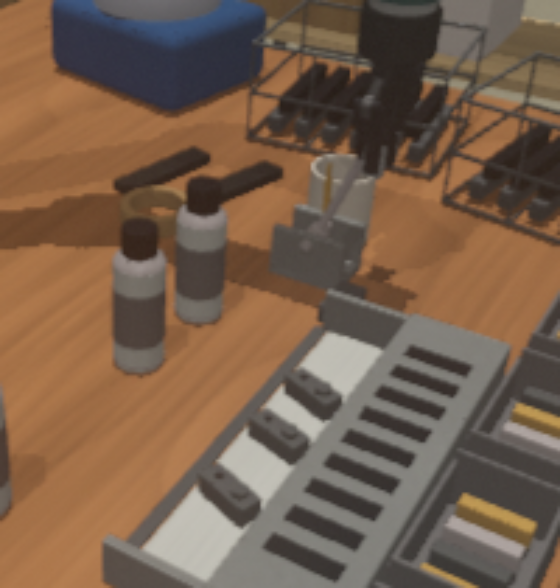

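View pics/wrist3.png

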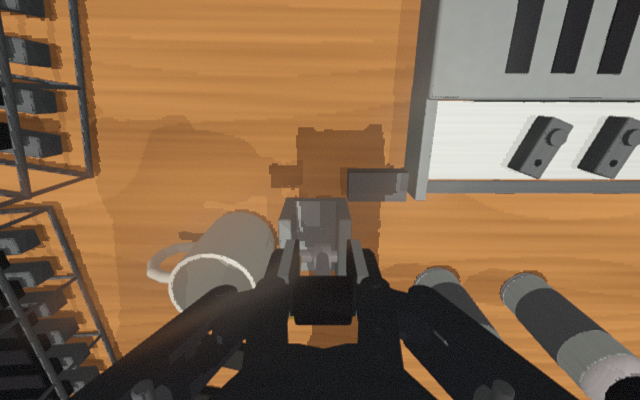

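```bash
python3 -m jog '6 0 3 0 0 0 -1;6 0 3 0 0 0 -1;6 0 3 0 0 0 -1'; python3 - <<'E'
from h import *
d=snap('wrist','w4.png'); W=world(d); X,Y,Z=W[...,0],W[...,1],W[...,2]
k=(X>630)&(X<680)&(Y>150)&(Y<230); 
for a in range(630,680,5):
    q=k&(abs(X-a)<2.5)
    if q.sum(): print(a,np.round(np.median(Z[q]),1),q.sum())
E
```

```text
clock: 5.2
eef_pos: [658.6, 338.2, 143.3]
tool_rot: [3.139, -0.0, 0.021]
force: [-1.2, -6.0, 1.2]
width: 27.1
630 -0.1 149
635 -0.1 296
640 -0.0 300
645 0.9 279
650 1.4 310
655 1.3 313
660 0.7 345
665 0.7 320
670 0.7 333
675 0.7 341
```

```bash
python3 -m jog '5 0 2 0 0 0 -1;8 0 4 0 0 0 -1;8 0 4 0 0 0 -1';  python3 - <<'E'
from h import *
d=snap('wrist','w5.png'); d=snap('top','t5.png'); cv2.imwrite('pics/t5c.png',cv2.resize(cv2.imread('pics/t5.png')[130:230,190:390],None,fx=4,fy=4,interpolation=cv2.INTER_CUBIC))
E
```

```text
clock: 5.62
eef_pos: [662.4, 338.2, 140.9]
tool_rot: [3.139, 0.009, 0.021]
force: [-15.9, -7.8, 15.4]
width: 27.0
```

View pics/w5.png

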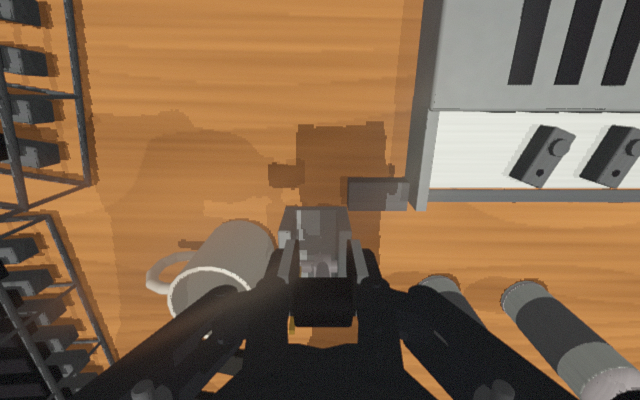

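```bash
python3 -m jog '-3 0 -2 0 0 0 0;-3 0 -2 0 0 0 0.2;-3 0 -2 0 0 0 0.2;-3 0 -2 0 0 0 0.2;-3 0 -60 0 0 0 0.2;-3 0 -105 0 0 0 0.2;-3 0 -105 0 0 0 0.2'; python3 - <<'E'
from h import *
go([655,90,240])
E
```

```text
clock: 6.6
eef_pos: [665.9, 340.8, 248.3]
tool_rot: [-3.139, -0.008, 0.022]
force: [1.1, -0.6, -0.5]
width: 51.5
at [665.9 340.8 248.3] rot [-3.139 -0.008  0.022] F [ 1.1 -0.6 -0.5] w 51.5 t 6.6
row [-16.5 250.6   7.5] [-0.1 -0.5  0.3]
```

```bash
python3 -m jog '-10 55 5 0 0 0 0.2;-20 110 5 0 0 0 0.2;-30 165 5 0 0 0 0.2;-40 220 5 0 0 0 0.2;-50 270 5 0 0 0 0.2;-55 298 5 0 0 0 0.2;-55 298 5 0 0 0 0.2'; cat >> h.py <<'E'
def blocks(fn,n='wrist'):
    d=snap(n,fn); W=world(d); im=d['image'].astype(int)
    X,Y,Z=W[...,0],W[...,1],W[...,2]
    m=((X>662)&(X<738)&(Y>-153)&(Y<238)&(Z>9)&(Z<45)).astype(np.uint8)
    nl,l,st,c=cv2.connectedComponentsWithStats(m)
    for i in range(1,nl):
        if st[i,4]<150: continue
        q=l==i; P=W[q]; top=P[(P[:,2]>15)&(P[:,2]<30)]
        r=cv2.minAreaRect(top[:,:2].astype(np.float32))
        print(st[i],'c',np.round(r[0],1),'size',np.round(r[1],1),'ang',round(r[2],1),'z',np.round(np.percentile(top[:,2],[10,50,90,99]),1))
    return d,W
E
python3 - <<'E'
from h import *
blocks('w6.png'); go([655,90,240])
E
```

```text
clock: 7.48
eef_pos: [614.0, 38.4, 238.0]
tool_rot: [3.141, 0.001, 0.017]
force: [0.9, 0.4, -0.4]
width: 51.4
[ 237   72   32   52 1038] c [696.4 125.6] size [24.3 55.9] ang 70.0 z [20.3 21.7 27.1 29. ]
[296  72  31  52 966] c [697.9  53.3] size [23.9 56. ] ang 73.5 z [20.5 21.8 27.3 28.8]
[ 367   73   37   52 1027] c [698.1 -37.1] size [24.5 55.8] ang 70.3 z [20.4 21.8 27.5 28.9]
at [614.5  41.1 237.7] rot [-3.141e+00  1.000e-03  2.000e-02] F [-0.2 -0.1 -0.7] w 51.5 t 7.525
row [ 41.5 -48.   -2.3] [-0.   0.   0.2]
```

View pics/w6.png

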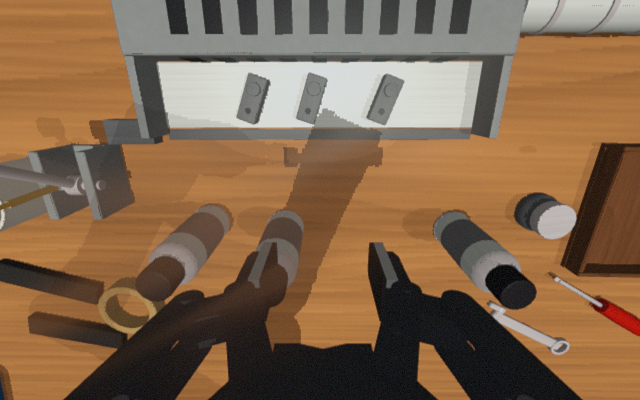

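```bash
python3 - <<'E'
from h import *
go([698,-37,60],-.35)
E
```

```text
at [614.5  41.1 237.7] rot [-3.141e+00  1.000e-03  2.000e-02] F [-0.2 -0.1 -0.7] w 51.5 t 7.525
row [ 82.1  79.9 177.6] [-0.   0.1 21.2]
```

```bash
python3 -m jog '40 40 40 0 0 10.5 0.2;82 80 90 0 0 21.2 0.2;82 80 140 0 0 21.2 0.2;82 80 177 0 0 21.2 0.2;82 80 177 0 0 21.2 0.2;82 80 177 0 0 21.2 0.2'; python3 - <<'E'
from h import *
go([698,-37,5],-.35)
d=snap('wrist','w7.png')
E
```

```text
clock: 8.28
eef_pos: [699.7, -35.5, 62.6]
tool_rot: [-3.141, -0.002, -0.346]
force: [0.8, -0.3, 0.7]
width: 51.5
at [699.7 -35.5  62.6] rot [-3.141e+00 -2.000e-03 -3.460e-01] F [ 0.8 -0.3  0.7] w 51.5 t 8.275
row [-1.2  2.  57.6] [-0.  -0.1  0.2]
```

View pics/w7.png

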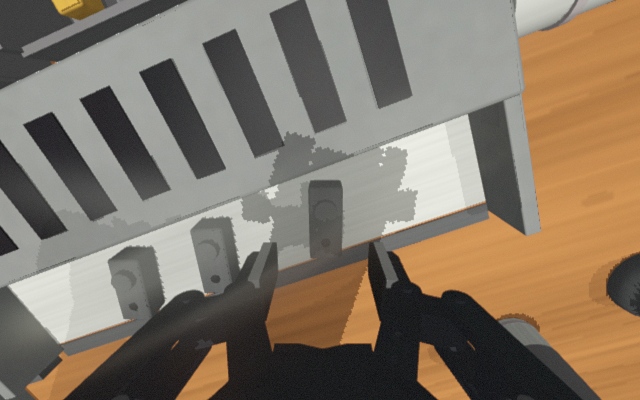

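The block at (324,218) lies parallel to the jaws and centred between them. Going down to grasp.

```bash
python3 -m jog '-1 1 35 0 0 0 0.2;-1 1 57 0 0 0 0.2;-1 1 57 0 0 0 0.2;-1 1 57 0 0 0 -0.5;-1 1 57 0 0 0 -1;-1 1 57 0 0 0 -1;-1 1 57 0 0 0 -1;-1 1 57 0 0 0 -1'; python3 -m jog '0 0 -50 0 0 0 -1;0 0 -100 0 0 0 -1;0 0 -100 0 0 0 -1'; python3 - <<'E'
from h import *
d=snap('wrist','w8.png')
go([598,-436,180],0)
E
```

```text
clock: 9.32
eef_pos: [698.4, -37.6, 6.1]
tool_rot: [-3.141, -0.003, -0.348]
force: [-0.4, -0.4, 5.7]
width: 22.6
clock: 9.7
eef_pos: [700.1, -38.3, 109.2]
tool_rot: [-3.14, -0.008, -0.348]
force: [0.1, 0.0, -1.5]
width: 22.8
at [698.3 -37.3 106.3] rot [-3.14e+00 -3.00e-03 -3.48e-01] F [ 0.2  0.  -2.2] w 22.8 t 9.75
row [ 41.9 408.9 -74.1] [ -0.   -0.2 -19.9]
```

View pics/w8.png

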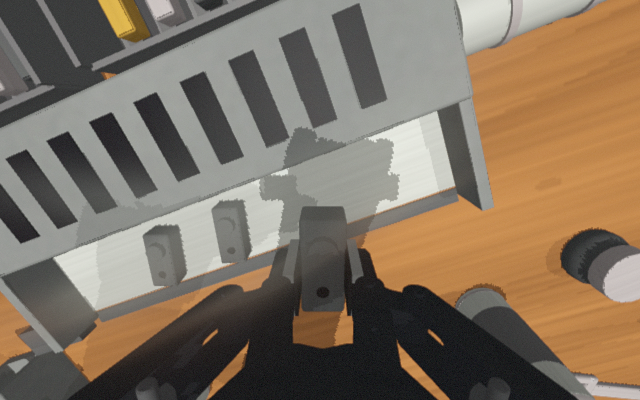

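```bash
python3 -m jog '6 58 -30 0 0 -3 -1;12 116 -60 0 0 -6 -1;18 174 -74 0 0 -9 -1;24 232 -74 0 0 -12 -1;30 290 -74 0 0 -15 -1;36 348 -74 0 0 -18 -1;42 405 -74 0 0 -20 -1;42 409 -74 0 0 -20 -1'; python3 - <<'E'
from h import *
d=snap('wrist','w9.png'); W=world(d); np.save('w9.npy',W)
go([598,-436,14],0)
d=snap('top','t9.png'); T=world(d); X,Y,Z=T[...,0],T[...,1],T[...,2]
m=(X>430)&(X<680)&(Y>-520)&(Y<-310)&(Z>20)&(Z<45)
print(cv2.minAreaRect(T[m][:,:2].astype(np.float32)))
X,Y,Z=W[...,0],W[...,1],W[...,2]
m=(X>430)&(X<680)&(Y>-520)&(Y<-310)&(Z>22)&(Z<42)
print(cv2.minAreaRect(W[m][:,:2].astype(np.float32)))
E
```

```text
clock: 10.75
eef_pos: [591.6, -442.4, 176.3]
tool_rot: [3.139, 0.005, -0.008]
force: [-0.1, -0.0, -0.2]
width: 22.3
at [ 593.6 -439.3  176.1] rot [-3.141  0.004 -0.005] F [-0.3  1.2 -1.6] w 22.4 t 10.8
row [  5.   -3.3 162.1] [-0.   0.2 -0.3]
((633.90283203125, -378.55511474609375), (66.79844665527344, 143.35452270507812), 31.285017013549805)
((554.1234741210938, -410.7906494140625), (150.0605010986328, 189.6546630859375), 89.78934478759766)
```

View pics/w9.png

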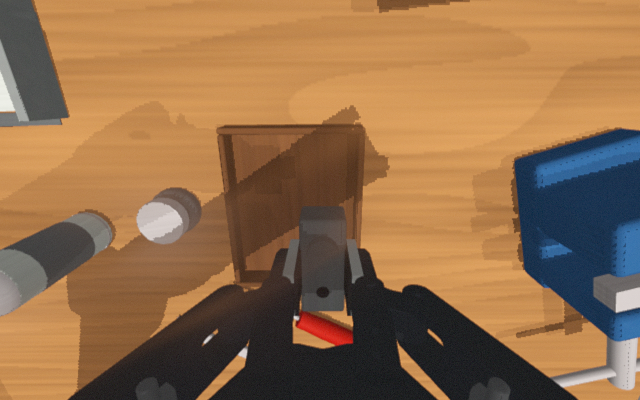

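```bash
python3 -m jog '6 -6 60 0 0 0 -1;6 -6 120 0 0 0 -1;6 -6 161 0 0 0 -1;6 -6 161 0 0 0 -1;6 -6 161 0 0 0 -0.1;6 -6 161 0 0 0 -0.1;6 -6 110 0 0 0 -0.1;6 -6 0 0 0 0 0.2'; python3 - <<'E'
from h import *
d=snap('wrist','w10.png')
go([614,38,238],0.017)
E
```

```text
clock: 11.85
eef_pos: [602.8, -429.1, 131.4]
tool_rot: [-3.14, 0.002, 0.001]
force: [1.1, -0.6, 0.0]
width: 51.1
at [ 606.5 -433.6  142.9] rot [ 3.132e+00 -1.000e-02  2.000e-03] F [ 1.7 -3.3  5. ] w 51.3 t 11.9
row [   9.3 -470.7  -99.4] [ 0.5 -0.6 -0.9]
```

View pics/w10.png

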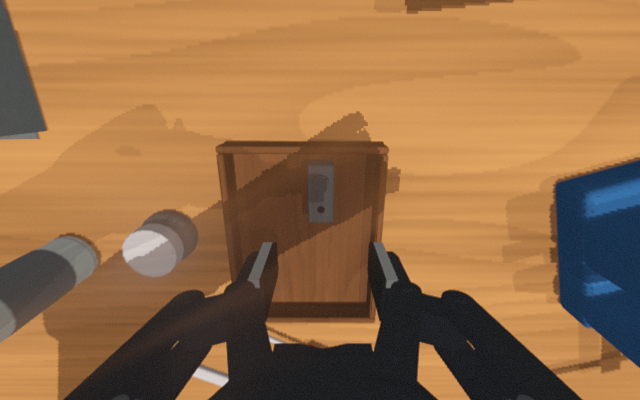

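```bash
python3 -m jog '1 -50 -60 0 0 0 0.2;3 -110 -90 0 0 0 0.2;4 -170 -95 0 0 0 0.2;5 -230 -95 0 0 0 0.2;6 -290 -95 0 0 0 0.2;7 -350 -95 0 0 0 0.2;8 -410 -95 0 0 0 0.2;9 -465 -95 0 0 0 0.2'; python3 -m jog '0 0 0 0 0 0 0.2'; python3 - <<'E'
from h import *
blocks('w11.png')
go([698,53,60],-.29)
E
```

```text
clock: 12.9
eef_pos: [611.8, 37.5, 226.8]
tool_rot: [-3.141, -0.002, 0.002]
force: [1.3, -0.3, 0.8]
width: 51.2
clock: 13.02
eef_pos: [611.8, 43.3, 225.6]
tool_rot: [-3.137, -0.0, 0.012]
force: [0.1, -0.7, -0.4]
width: 51.3
[ 238   70   34   54 1113] c [696.5 125.5] size [24.4 55.8] ang 70.0 z [20.3 21.7 27.2 28.6]
[ 300   70   33   53 1031] c [698.   53.2] size [23.9 55.8] ang 73.4 z [20.5 21.8 27.4 28.8]
at [611.8  38.7 226.1] rot [-3.14e+00 -1.00e-03  7.00e-03] F [-0.7 -0.3 -0.4] w 51.6 t 13.075
row [ 86.2 -13.4 166.2] [-0.1 -0.  17. ]
```

```bash
python3 -m jog '40 -6 40 0 0 9 0.2;86 -13 90 0 0 17 0.2;86 -13 140 0 0 17 0.2;86 -13 166 0 0 17 0.2;86 -13 166 0 0 17 0.2;86 -13 166 0 0 17 0.2'; python3 - <<'E'
from h import *
go([698,53,5],-.29)
E
```

```text
clock: 13.82
eef_pos: [698.9, 46.5, 61.9]
tool_rot: [-3.142, -0.003, -0.297]
force: [0.0, 0.3, 0.0]
width: 51.2
at [698.9  46.5  61.9] rot [-3.142e+00 -3.000e-03 -2.970e-01] F [0.  0.3 0. ] w 51.2 t 13.825
row [-3.  -6.  56.8] [-0.  -0.2 -0.4]
```

```bash
python3 -m jog '-2 -6 20 0 0 0 0.2;-2 -6 57 0 0 0 0.2;-2 -6 57 0 0 0 0.2;-2 -6 57 0 0 0 -0.5;-2 -6 57 0 0 0 -1;-2 -6 57 0 0 0 -1;-2 -6 57 0 0 0 -1;-2 -6 57 0 0 0 -1'; python3 -m jog '0 0 -50 0 0 0 -1;0 0 -100 0 0 0 -1;0 0 -120 0 0 0 -1;0 0 -120 0 0 0 -1'; python3 - <<'E'
from h import *
d=snap('wrist','w12.png')
go([510,-436,180],0)
go([600,-200,200],0)
E
```

```text
clock: 14.82
eef_pos: [698.9, 54.2, 4.7]
tool_rot: [-3.141, -0.003, -0.296]
force: [-1.0, -0.0, 6.2]
width: 22.5
clock: 15.32
eef_pos: [698.1, 54.6, 123.8]
tool_rot: [-3.14, -0.002, -0.295]
force: [0.4, 1.3, -1.7]
width: 22.3
at [696.9  55.  121.9] rot [-3.141e+00  1.000e-03 -2.950e-01] F [-0.8  0.2 -2.1] w 22.2 t 15.375
row [-35.9 524.1 -58.3] [ -0.    0.1 -16.9]
at [696.9  55.  121.9] rot [-3.141e+00  1.000e-03 -2.950e-01] F [-0.8  0.2 -2.1] w 22.2 t 15.375
row [-18.6 272.1 -78.2] [ -0.    0.1 -16.9]
```

View pics/w12.png

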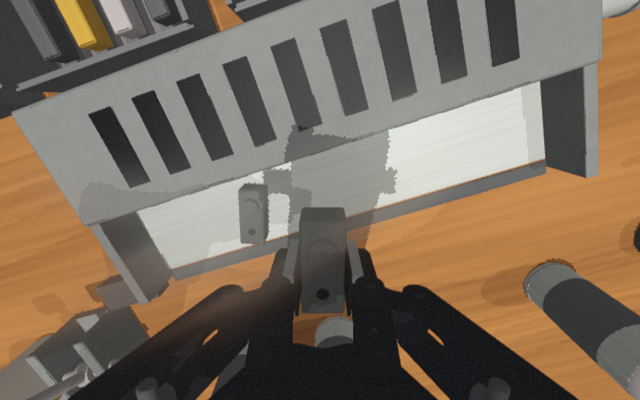

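```bash
python3 -m jog '-2 30 -40 0 0 -2 -1;-5 90 -78 0 0 -4 -1;-10 150 -78 0 0 -7 -1;-15 210 -78 0 0 -10 -1;-18 272 -78 0 0 -13 -1;-23 332 -78 0 0 -15 -1;-27 392 -78 0 0 -17 -1;-31 452 -70 0 0 -17 -1'; python3 -m jog '-3 60 0 0 0 0 -1;-5 72 0 0 0 0 -1;-5 72 0 0 0 0 -1'; python3 - <<'E'
from h import *
d=snap('wrist','w13.png')
go([510,-436,14],0)
E
```

```text
clock: 16.38
eef_pos: [535.0, -369.7, 190.6]
tool_rot: [-3.139, 0.002, 0.002]
force: [0.9, -0.1, -0.6]
width: 22.6
clock: 16.75
eef_pos: [530.0, -440.7, 190.3]
tool_rot: [-3.139, 0.003, -0.001]
force: [1.0, 0.7, -2.7]
width: 22.6
at [ 531.2 -439.1  190.6] rot [-3.138e+00  2.000e-03  2.000e-03] F [-0.   1.  -1.1] w 22.5 t 16.8
row [-20.9  -2.5 176.7] [-0.2  0.1  0.1]
```

View pics/w13.png

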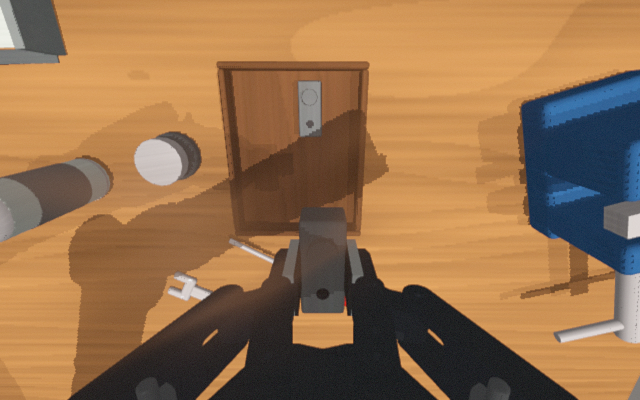

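```bash
python3 -m jog '-21 -2 50 0 0 0 -1;-21 -2 110 0 0 0 -1;-21 -2 160 0 0 0 -1;-21 -2 176 0 0 0 -1;-21 -2 176 0 0 0 -0.1;-21 -2 176 0 0 0 -0.1;-21 -2 120 0 0 0 -0.1;-21 -2 60 0 0 0 0.2'; python3 - <<'E'
from h import *
go([612,60,230],0.017)
E
```

```text
clock: 17.8
eef_pos: [510.6, -439.4, 136.0]
tool_rot: [3.14, -0.001, 0.001]
force: [0.4, -1.3, 0.9]
width: 51.4
at [ 510.6 -439.4  136. ] rot [ 3.14e+00 -1.00e-03  1.00e-03] F [ 0.4 -1.3  0.9] w 51.4 t 17.8
row [ 102.  -499.2  -94.6] [ 0.1 -0.1 -0.9]
```

```bash
python3 -m jog '40 0 -50 0 0 0 0.2;70 -40 -94 0 0 0 0.2;102 -90 -94 0 0 0 0.2;102 -150 -94 0 0 0 0.2;102 -210 -94 0 0 0 0.2;102 -270 -94 0 0 0 0.2;102 -330 -94 0 0 0 0.2;102 -390 -94 0 0 0 0.2'; python3 -m jog '0 -60 0 0 0 0 0.2;0 -110 0 0 0 0 0.2;0 -110 0 0 0 0 0.2'; python3 - <<'E'
from h import *
blocks('w14.png')
go([697,125.5,60],-.35)
E
```

```text
clock: 18.8
eef_pos: [612.6, -47.1, 229.6]
tool_rot: [-3.141, -0.005, 0.001]
force: [0.2, -0.1, -0.1]
width: 51.0
clock: 19.18
eef_pos: [612.3, 67.7, 228.4]
tool_rot: [-3.137, -0.003, 0.01]
force: [0.7, -0.7, 0.0]
width: 51.2
[ 259   72   34   53 1063] c [696.5 125.6] size [24.3 55.7] ang 70.0 z [20.5 21.7 27.4 28.8]
at [612.3  63.8 228.8] rot [-3.14e+00 -3.00e-03  6.00e-03] F [ 0.7 -1.9  0.1] w 51.4 t 19.225
row [ 84.5 -61.  169.1] [-0.1 -0.2 20.4]
```

View pics/w14.png

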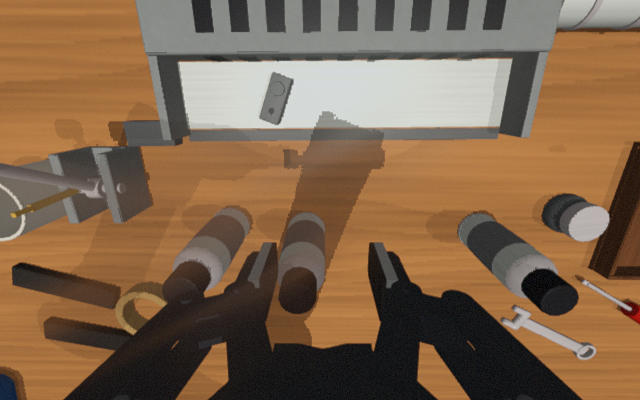

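One block is left, at (276,98). I go for it.

```bash
python3 -m jog '40 -30 40 0 0 10 0.2;84 -61 90 0 0 20.4 0.2;84 -61 140 0 0 20.4 0.2;84 -61 169 0 0 20.4 0.2;84 -61 169 0 0 20.4 0.2;84 -61 169 0 0 20.4 0.2;84 -61 169 0 0 20.4 0.2'; python3 - <<'E'
from h import *
go([697,125.5,5],-.35)
E
```

```text
clock: 20.1
eef_pos: [697.3, 121.7, 60.6]
tool_rot: [-3.14, -0.004, -0.356]
force: [-0.1, 0.4, -0.1]
width: 51.5
at [697.3 121.7  60.6] rot [-3.14  -0.004 -0.356] F [-0.1  0.4 -0.1] w 51.5 t 20.1
row [-1.8 -3.4 55.6] [-0.1 -0.2 -0.3]
```

```bash
python3 -m jog '-1.5 -3.5 20 0 0 0 0.2;-1.5 -3.5 55 0 0 0 0.2;-1.5 -3.5 55 0 0 0 0.2;-1.5 -3.5 55 0 0 0 -0.5;-1.5 -3.5 55 0 0 0 -1;-1.5 -3.5 55 0 0 0 -1;-1.5 -3.5 55 0 0 0 -1;-1.5 -3.5 55 0 0 0 -1'; python3 -m jog '0 0 -50 0 0 0 -1;0 0 -100 0 0 0 -1;0 0 -120 0 0 0 -1;0 0 -120 0 0 0 -1'; python3 - <<'E'
from h import *
d=snap('wrist','w15.png')
go([554,-387,190],0)
E
```

```text
clock: 21.1
eef_pos: [696.4, 125.9, 4.2]
tool_rot: [-3.141, -0.002, -0.355]
force: [0.6, 0.1, 5.6]
width: 22.7
clock: 21.6
eef_pos: [695.9, 126.3, 123.6]
tool_rot: [-3.14, -0.001, -0.355]
force: [0.4, 0.2, -2.0]
width: 23.0
at [694.7 126.5 121.7] rot [-3.141e+00  2.000e-03 -3.550e-01] F [-0.2 -0.  -3. ] w 22.6 t 21.65
row [ 46.4 530.4 -68.4] [ -0.    0.1 -20.3]
```

View pics/w15.png

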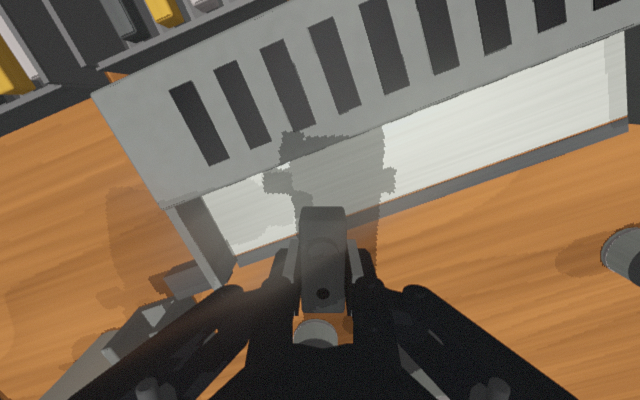

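```bash
python3 -m jog '3 40 -30 0 0 -2 -1;8 100 -68 0 0 -4 -1;14 160 -70 0 0 -7 -1;19 220 -70 0 0 -10 -1;25 280 -70 0 0 -13 -1;30 340 -70 0 0 -16 -1;35 400 -70 0 0 -18 -1;40 460 -70 0 0 -20 -1'; python3 -m jog '0 60 0 0 0 0 -1;-2 71 0 0 0 0 -1;-2 71 0 0 0 0 -1'; python3 - <<'E'
from h import *
d=snap('wrist','w16.png')
go([554,-388,14],0)
E
```

```text
clock: 22.65
eef_pos: [571.6, -319.6, 189.9]
tool_rot: [-3.139, 0.004, -0.004]
force: [1.1, 0.8, -1.6]
width: 22.6
clock: 23.02
eef_pos: [569.4, -389.9, 190.2]
tool_rot: [-3.139, 0.003, -0.008]
force: [0.1, -0.1, -2.3]
width: 22.9
at [ 570.5 -388.2  190.6] rot [-3.138e+00  2.000e-03 -5.000e-03] F [ 0.3  0.5 -1.8] w 22.7 t 23.075
row [-16.1   0.6 176.6] [-0.2  0.1 -0.3]
```

View pics/w16.png

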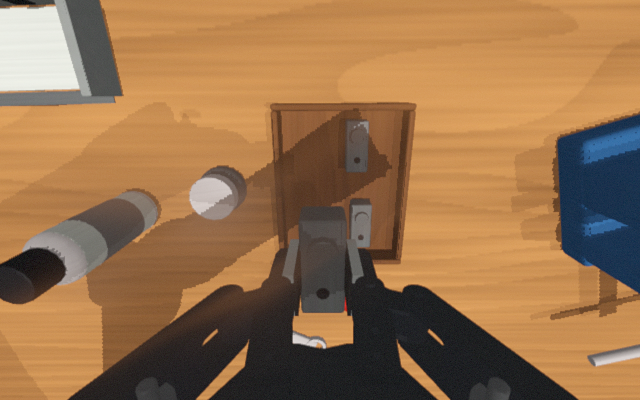

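```bash
python3 -m jog '-16 0 50 0 0 0 -1;-16 0 110 0 0 0 -1;-16 0 160 0 0 0 -1;-16 0 176 0 0 0 -1;-16 0 176 0 0 0 -0.15;-16 0 176 0 0 0 -0.15;-16 0 120 0 0 0 -0.15;-16 0 30 0 0 0 -0.15'; python3 -m jog '0 -20 -40 0 0 0 -0.2;0 -40 -60 0 0 0 -0.2;0 -40 -60 0 0 0 -0.2'; python3 - <<'E'
from h import *
d=snap('wrist','w17.png');d=snap('top','t17.png')
go([450,-150,200],0.017,0.87)
E
```

```text
clock: 24.08
eef_pos: [555.0, -390.4, 138.4]
tool_rot: [3.14, -0.001, -0.006]
force: [1.0, -1.1, 1.1]
width: 36.0
clock: 24.45
eef_pos: [557.1, -349.6, 199.5]
tool_rot: [3.139, -0.007, -0.003]
force: [1.2, 0.5, -0.4]
width: 34.4
at [ 555.2 -350.6  196.5] rot [ 3.14e+00 -2.00e-03 -6.00e-03] F [-0.4  0.  -1.4] w 34.0 t 24.55
row [-106.3 -199.9   -3.9] [ 0.6 49.7 -1.2]
```

View pics/w17.png

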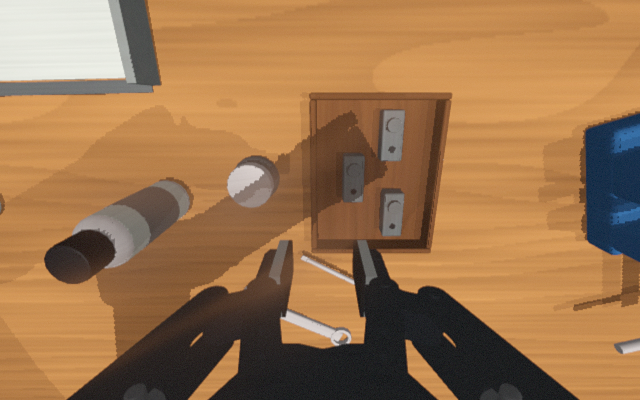

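All three blocks lie in the tray at (392,135), (352,178) and (392,212). Next I locate the cans precisely.

```bash
cat >> h.py <<'E'
def cans(names=('top','scene'),tag='x'):
    for n in names:
        d=snap(n,f'{n}_{tag}.png'); W=world(d); X,Y,Z=W[...,0],W[...,1],W[...,2]; im=d['image'].astype(int)
        m=((X>460)&(X<745)&(Y>-220)&(Y<250)&(Z>150)&(Z<160)&(im.max(-1)<110)).astype(np.uint8)
        nl,l,st,c=cv2.connectedComponentsWithStats(m)
        for i in range(1,nl):
            if st[i,4]<25: continue
            P=W[l==i]; (cx,cy),r=cv2.minEnclosingCircle(P[:,:2].astype(np.float32))
            print(n,np.round(c[i]),'capc',round(cx,1),round(cy,1),'r',round(r,1),'med',np.round(np.median(P,axis=0),1))
E
python3 - <<'E'
from h import *
cans(tag='a')
E
```

```text
top [267. 195.] capc 524.9 199.9 r 17.9 med [523.9 200.  154.5]
top [303. 197.] capc 519.5 91.5 r 17.5 med [517.9  92.2 155. ]
top [385. 196.] capc 520.8 -151.5 r 17.7 med [ 520.3 -151.6  155. ]
scene [352. 156.] capc 528.3 197.1 r 16.7 med [528.2 195.7 155.6]
scene [329. 171.] capc 520.2 89.1 r 19.5 med [523.6  87.2 155.5]
scene [267. 218.] capc 523.6 -154.0 r 17.8 med [ 524.3 -155.8  155.3]
```

```bash
python3 - <<'E'
from h import *
go([460,-173,220],0.35,0.87)
E
```

```text
at [ 554.3 -350.8  195. ] rot [ 3.141e+00  1.000e-03 -7.000e-03] F [ 0.7 -0.  -0.4] w 34.3 t 24.65
row [ -95.6 -177.1  -25. ] [  8.9  49.3 -19.1]
```

```bash
python3 -m jog '-45 -5 -15 1.5 8 -3 -0.2;-95 -20 -25 3 16 -6 -0.2;-95 -70 -25 4.5 25 -10 -0.2;-95 -120 -25 6 33 -13 -0.2;-95 -170 -25 7.5 41 -16 -0.2;-96 -177 -25 9 49 -19 -0.2;-96 -177 -25 9 49 -19 -0.2;-96 -177 -25 9 49 -19 -0.2'; python3 - <<'E'
from h import *
go([460,-173,15],0.35,0.87)
d=snap('scene','s18.png')
print(ctrl.read_state()['qpos'])
E
```

```text
clock: 25.65
eef_pos: [442.4, -186.9, 255.0]
tool_rot: [-3.04, -0.772, 0.274]
force: [-0.1, -0.8, -0.1]
width: 34.0
at [ 442.4 -186.9  255. ] rot [-3.04  -0.772  0.274] F [-0.1 -0.8 -0.1] w 34.0 t 25.65
row [-152.7   10.3  186.3] [-2.6  5.4 -3.3]
[ 1.58242979  0.55054099 -1.03248907  2.34080255 -1.09299176  0.25413387
  0.48784778]
```

View pics/s18.png

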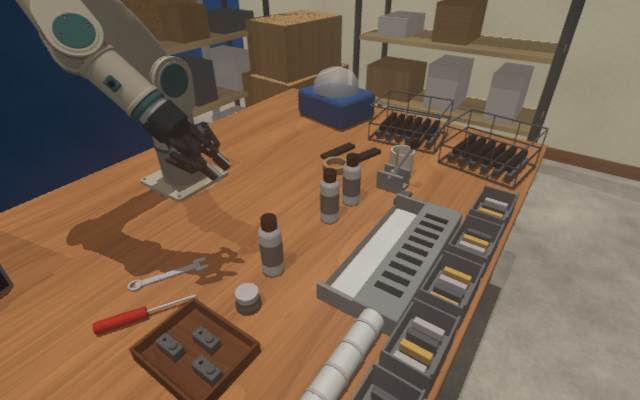

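```bash
python3 - <<'E'
from h import *
go([462,-174,100],0.35,0.65)
E
```

```text
at [ 437.9 -188.3  256.7] rot [-3.037 -0.776  0.265] F [-2.8  2.9 -2.6] w 34.1 t 25.7
row [-90.5   6.2 130.7] [-2.8 -7.4 -3.3]
```

```bash
python3 -m jog '-25 2 40 -1 -3 -1 -0.2;-60 4 90 -2 -7 -2 -0.2;-90 6 130 -3 -7 -3 -0.2;-90 6 130 -3 -7 -3 -0.2;-90 6 130 -3 -7 -3 -0.2'; python3 - <<'E'
from h import *
go([462,-174,15],0.35,0.65)
print(ctrl.read_state()['qpos'])
E
```

```text
clock: 26.32
eef_pos: [471.9, -219.6, 147.8]
tool_rot: [-3.061, -0.609, 0.351]
force: [-0.2, 0.9, 0.6]
width: 34.2
at [ 471.9 -219.6  147.8] rot [-3.061 -0.609  0.351] F [-0.2  0.9  0.6] w 34.2 t 26.325
row [-70.8 -37.  115.9] [-4.6  2.3 -0.1]
[ 1.17031817  0.66480217 -0.60835557  2.22506391 -1.09923309  0.23327606
  0.58134843]
```

```bash
cat > kin.py <<'E'
import numpy as np
from scipy.spatial.transform import Rotation as R
from scipy.optimize import least_squares
D=[([-1.39679205,0.62931815,0.03844436,1.51839715,-0.02700237,0.99628488,-0.02000054],[154.2,630.8,230.4],[-3.1397,0,2.90178]),
([1.58242979,0.55054099,-1.03248907,2.34080255,-1.09299176,0.25413387,0.48784778],[442.4,-186.9,255.0],[-3.04,-.772,.274]),
([1.17031817,0.66480217,-0.60835557,2.22506391,-1.09923309,0.23327606,0.58134843],[471.9,-219.6,147.8],[-3.061,-.609,.351])]
def fk(q,L,s=-1):
    d1,d3,a3,d5,a5,d7,a7=L
    M=np.eye(3);p=np.array([0,0,d1],float)
    rz=lambda a:R.from_euler('z',s*a).as_matrix(); ry=lambda a:R.from_euler('y',a).as_matrix()
    M=M@rz(q[0])@ry(q[1]); M=M@rz(q[2]); p=p+M@np.array([a3,0,d3])
    M=M@ry(q[3])@rz(q[4]); p=p+M@np.array([a5,0,d5])
    M=M@ry(q[5])@rz(q[6]); p=p+M@np.array([0,0,d7])
    return p,M
if __name__=='__main__':
    from cell import ctrl
    s=ctrl.read_state(); D.append((s['qpos'],s['eef_pos'],s['tool_rot']))
    L0=[267,293,0,342,0,300,0]
    r=least_squares(lambda L:np.concatenate([fk(q,L)[0]-p for q,p,_ in D]),L0)
    print(np.round(r.x,1),r.cost,np.round(r.fun,1))
    for q,p,o in D:
        M=fk(q,r.x)[1]; T=R.from_euler('xyz',o).as_matrix(); print(np.round(M.T@T,2).tolist())
E
python3 kin.py
```

```text
[319.6 516.1  39.2 372.4  -3.2 282.    0. ] 408.4093150023396 [-26.3   5.2   1.1  -1.   -7.6   0.6   0.7   4.2  -0.9   0.7   4.1  -0.9]
[[-0.0, -1.0, 0.0], [1.0, -0.0, 0.0], [-0.0, 0.0, 1.0]]
[[0.01, -1.0, 0.0], [1.0, 0.01, -0.01], [0.01, 0.0, 1.0]]
[[0.0, -1.0, 0.0], [1.0, 0.0, -0.0], [0.0, 0.0, 1.0]]
[[0.0, -1.0, -0.0], [1.0, 0.0, -0.0], [0.0, -0.0, 1.0]]
```

```bash
cat > log.py <<'E'
import json
from cell import ctrl
s=ctrl.read_state(); open('log.jsonl','a').write(json.dumps([list(map(float,s[k])) for k in('qpos','eef_pos','tool_rot')])+'\n')
E
python3 log.py
python3 -m jog '60 20 -60 0 -8 0 -0.2;60 40 -60 0 -16 0 -0.2;60 40 -60 0 -20 0 -0.2;60 40 -60 0 -20 0 -0.2'; python3 log.py
python3 -m jog '0 0 -50 10 0 0 -0.2;0 0 -50 10 0 8 -0.2;0 0 -50 10 0 8 -0.2;0 0 -50 10 0 8 -0.2'; python3 log.py
python3 -m jog '50 -50 0 -10 -6 0 -0.2;80 -80 0 -20 -6 -8 -0.2;80 -80 0 -20 -6 -8 -0.2;80 -80 0 -20 -6 -8 -0.2'; python3 log.py
```

```text
clock: 26.82
eef_pos: [506.4, -254.2, 232.6]
tool_rot: [-3.08, -0.263, 0.387]
force: [-0.4, 0.8, -0.1]
width: 34.4
clock: 27.32
eef_pos: [492.1, -262.0, 277.2]
tool_rot: [-2.864, -0.238, 0.241]
force: [0.2, 0.8, -0.8]
width: 34.4
clock: 27.82
eef_pos: [544.5, -167.6, 317.4]
tool_rot: [3.041, -0.145, 0.396]
force: [-0.6, -1.0, -0.2]
width: 34.3
```

```bash
cat > fit.py <<'E'
import json
from kin import *
D=D[:3]+[tuple(json.loads(l)) for l in open('log.jsonl')]
def fk(q,L,s=-1):
    d1,d3,a3,d5,a5,d7,a7,b1,b3,b5,b7=L
    rz=lambda a:R.from_euler('z',s*a).as_matrix(); ry=lambda a:R.from_euler('y',a).as_matrix()
    M=rz(q[0]); p=M@np.array([0,b1,d1]); M=M@ry(q[1])@rz(q[2]); p=p+M@np.array([a3,b3,d3])
    M=M@ry(q[3])@rz(q[4]); p=p+M@np.array([a5,b5,d5])
    M=M@ry(q[5]); p=p+M@np.array([a7,b7,0]); M=M@rz(q[6]); p=p+M@np.array([0,0,d7])
    return p,M@R.from_euler('z',np.pi/2).as_matrix().T if False else M
if __name__=='__main__':
    L0=[320,400,0,372,0,282,0,0,0,0,0]
    r=least_squares(lambda L:np.concatenate([np.concatenate([fk(q,L)[0]-p for q,p,_ in D]),1e-3*(np.array(L)-L0)]),L0)
    print(np.round(r.x,1),np.round(r.fun[:3*len(D)],1)); np.save('L.npy',r.x)
E
python3 fit.py
```

```text
[348.5 551.9  -7.3 389.3   4.1 353.1  -5.8  -9.3 -23.5   2.6   2.5] [-0.2 -0.6  0.3 -1.1 -1.3  0.3  0.3  0.7 -0.2  0.3  0.7 -0.2 -0.  -0.1
  0.3  0.7  0.4  0.4  0.5 -0.8 -0.8]
```

```bash
cat > ik.py <<'E'
from fit import *
import h
L=np.load('L.npy')
lo=np.array([-3.06,-.37,-1.25,.18,-1.1,.23,-2.94]);hi=np.array([3.06,2.12,1.32,2.47,4.24,1.98,2.94])
A=R.from_euler('z',np.pi/2).as_matrix()  # M^T T = A
def solve(p,yaw,tilt,n=40,seed=0,roll=0):
    T=h.rot(yaw,tilt)@R.from_euler('z',roll).as_matrix(); rng=np.random.default_rng(seed); S=[]
    for i in range(n):
        q0=rng.uniform(lo,hi)
        def f(q):
            pp,M=fk(q,L); return np.concatenate([(pp-p)/100,R.from_matrix((M@A).T@T).as_rotvec()*2, .0003*(q-(lo+hi)/2)])
        r=least_squares(f,q0,bounds=(lo,hi),max_nfev=150)
        if np.abs(r.fun[:6]).max()<.02: 
            m=np.minimum(r.x-lo,hi-r.x).min(); S.append((m,r.x))
    S.sort(key=lambda t:-t[0]); return S
if __name__=='__main__':
    for p,yaw in [((470,-170,15),.35),((470,90,15),.017),((470,205,15),-.16),((675,-95,15),.35),((675,90,15),.017),((675,175,15),-.16)]:
      for tilt in [.45,.6,.75,.9,1.1]:
        for roll in (0,):
            S=solve(np.array(p,float),yaw,tilt,30,roll=roll)
            print(p,tilt,len(S),*[(round(m,2),np.round(q,2).tolist()) for m,q in S[:1]])
            f=[s for s in S if s[1][4]>2]
            if f: print('    flip',round(f[0][0],2),np.round(f[0][1],2).tolist())
E
python3 ik.py
```

```text
(470, -170, 15) 0.45 20 (np.float64(0.16), [1.2, 1.11, -1.07, 2.31, 2.0, 0.58, -2.55])
    flip 0.16 [1.2, 1.11, -1.07, 2.31, 2.0, 0.58, -2.55]
(470, -170, 15) 0.6 16 (np.float64(0.1), [1.34, 1.25, -1.15, 2.37, 2.24, 0.63, -2.61])
    flip 0.1 [1.34, 1.25, -1.15, 2.37, 2.24, 0.63, -2.61]
(470, -170, 15) 0.75 17 (np.float64(0.05), [1.47, 1.41, -1.2, 2.4, 2.4, 0.65, -2.57])
    flip 0.05 [1.47, 1.41, -1.2, 2.4, 2.4, 0.65, -2.57]
(470, -170, 15) 0.9 16 (np.float64(0.04), [1.6, 1.56, -1.21, 2.41, 2.55, 0.61, -2.5])
    flip 0.04 [1.6, 1.56, -1.21, 2.41, 2.55, 0.61, -2.5]
(470, -170, 15) 1.1 11 (np.float64(0.1), [1.73, 1.71, -1.13, 2.37, 2.84, 0.44, -2.54])
    flip 0.1 [1.73, 1.71, -1.13, 2.37, 2.84, 0.44, -2.54]
(470, 90, 15) 0.45 11 (np.float64(0.0), [0.4, 1.23, -1.25, 2.47, 2.01, 1.33, 2.56])
    flip 0.0 [0.4, 1.23, -1.25, 2.47, 2.01, 1.33, 2.56]
(470, 90, 15) 0.6 0
(470, 90, 15) 0.75 0
(470, 90, 15) 0.9 0
(470, 90, 15) 1.1 0
(470, 205, 15) 0.45 12 (np.float64(0.16), [-0.03, 1.1, -1.05, 2.31, 1.85, 1.23, 2.19])
    flip 0.15 [-0.43, 0.86, -0.41, 2.32, 2.01, 0.7, 1.89]
(470, 205, 15) 
[... 1890 characters left out ...]
6, 1.49, -0.93, 2.3, 2.92, 1.67, 2.48]
(675, 175, 15) 0.45 9 (np.float64(0.29), [-0.17, 0.92, -0.39, 1.88, 1.66, 0.52, 2.64])
(675, 175, 15) 0.6 12 (np.float64(0.42), [-0.25, 0.94, -0.34, 1.99, 2.04, 0.65, 2.2])
    flip 0.42 [-0.25, 0.94, -0.34, 1.99, 2.04, 0.65, 2.2]
(675, 175, 15) 0.75 14 (np.float64(0.4), [-0.07, 1.08, -0.68, 2.07, 2.19, 1.1, 2.19])
    flip 0.4 [-0.07, 1.08, -0.68, 2.07, 2.19, 1.1, 2.19]
(675, 175, 15) 0.9 14 (np.float64(0.34), [-0.65, 1.06, 0.09, 2.13, 2.46, 0.88, 1.45])
    flip 0.34 [-0.65, 1.06, 0.09, 2.13, 2.46, 0.88, 1.45]
(675, 175, 15) 1.1 16 (np.float64(0.31), [-0.3, 1.23, -0.46, 2.16, 2.42, 1.53, 1.78])
    flip 0.31 [-0.3, 1.23, -0.46, 2.16, 2.42, 1.53, 1.78]
```

```bash
cat > q1.py <<'E'
from ik import *
for nm,p in [('A',(526,198,20)),('B',(520,90,20)),('C',(521,-152,20)),('B6',(620,90,20)),('A6',(620,185,20)),('C6',(620,-115,20))]:
  for yaw in [-1.57,-1.0,-.6,.6,1.0,1.57]:
    S=solve(np.array(p,float),yaw,1.0,24)
    print(nm,yaw,len(S),*[(round(m,2),np.round(q,2).tolist()) for m,q in S[:1]])
E
python3 q1.py; python3 -c "
from cell import ctrl; print(ctrl.read_state()['qpos'])"
```

```text
A -1.57 10 (np.float64(0.7), [-1.02, 1.27, 0.44, 1.37, 0.28, 1.28, 2.24])
A -1.0 19 (np.float64(0.68), [-0.87, 1.12, -0.11, 1.79, 1.14, 1.18, 1.77])
A -0.6 9 (np.float64(0.37), [-0.76, 1.12, -0.33, 2.1, 1.64, 1.3, 1.54])
A 0.6 0
A 1.0 8 (np.float64(0.12), [0.14, 1.14, -0.13, 2.35, 4.01, 1.1, 1.98])
A 1.57 12 (np.float64(0.27), [0.56, 1.22, -0.65, 1.92, -0.83, 0.5, 1.03])
B -1.57 11 (np.float64(0.85), [-0.84, 1.18, 0.27, 1.6, 0.55, 1.13, 2.05])
B -1.0 19 (np.float64(0.46), [-0.57, 1.12, -0.36, 2.01, 1.42, 1.33, 1.55])
B -0.6 13 (np.float64(0.17), [-0.31, 1.28, -0.74, 2.3, 1.86, 1.76, 1.5])
B 0.6 0
B 1.0 5 (np.float64(0.0), [1.15, 1.64, -1.25, 2.25, 2.14, 0.39, -1.94])
B 1.57 12 (np.float64(0.44), [0.7, 1.2, -0.58, 1.86, -0.64, 0.67, 0.96])
C -1.57 21 (np.float64(0.58), [-0.08, 1.13, -0.37, 1.89, 1.32, 1.36, 1.63])
C -1.0 12 (np.float64(0.16), [0.14, 1.26, -0.7, 2.31, 1.93, 1.73, 1.53])
C -0.6 0
C 0.6 7 (np.float64(0.0), [1.58, 1.62, -1.25, 2.18, 1.89, 0.34, -1.67])
C 1.0 10 (np.float64(0.33), [1.2, 1.21, -0.63, 1.91, -0.74, 0.56, 0.99])
C 1.57 12 (np.float64(0.73), [0.92, 1.23, -0.46,
[... 751 characters left out ...]
3.53, 1.28, 1.76])
A6 1.0 11 (np.float64(0.12), [-0.51, 1.43, 0.9, 2.14, 4.03, 1.86, 1.18])
A6 1.57 12 (np.float64(0.41), [0.49, 1.23, -0.6, 1.66, -0.69, 0.68, 0.81])
C6 -1.57 20 (np.float64(0.83), [-0.35, 1.16, 0.02, 1.6, 1.03, 1.15, 1.98])
C6 -1.0 13 (np.float64(0.42), [-0.18, 1.11, -0.26, 2.05, 1.82, 1.23, 1.63])
C6 -0.6 14 (np.float64(0.16), [0.07, 1.16, -0.41, 2.31, 2.35, 1.47, 1.65])
C6 0.6 12 (np.float64(0.11), [0.01, 1.41, 0.88, 2.12, 4.13, 1.85, 1.27])
C6 1.0 10 (np.float64(0.3), [1.03, 1.24, -0.66, 1.78, -0.78, 0.53, 0.89])
C6 1.57 12 (np.float64(0.55), [0.88, 1.34, -0.7, 1.29, -0.19, 1.16, 0.6])
[ 0.0600697   0.34278871  0.26565532  1.7996945  -0.1397688   0.83852812
 -0.79437875]
```

```bash
python3 - <<'E'
from h import *
go([460,150,300],-1.0,0.1)
E
```

```text
at [ 544.5 -167.6  317.4] rot [ 3.041 -0.145  0.396] F [-0.6 -1.  -0.2] w 34.3 t 27.825
row [  41.6 -326.4   -9.3] [-4.9 -6.1 79.1]
```

```bash
python3 -m jog '5 -40 0 0 -1 10 0.5;10 -80 0 -1 -2 20 0.7;16 -120 0 -2 -3 30 1;21 -160 -4 -3 -4 40 1;26 -200 -5 -3 -4 50 1;31 -245 -6 -4 -5 60 1;36 -285 -8 -4 -6 70 1;42 -326 -9 -5 -6 79 1'; python3 - <<'E'
from h import *
print(ctrl.read_state()['qpos'])
go([457,334,150],-1.1,0.6)
E
```

```text
clock: 28.82
eef_pos: [463.3, 145.5, 299.3]
tool_rot: [-3.142, -0.104, -1.015]
force: [-0.0, 0.1, -0.1]
width: 85.2
[-0.87650872  0.34574903  0.59767925  1.90164698 -0.11405614  0.92797962
 -2.82816533]
at [463.3 145.5 299.3] rot [-3.142 -0.104 -1.015] F [-0.   0.1 -0.1] w 85.2 t 28.825
row [-178.1  -94.   131.5] [-1.7 28.4  4.6]
```

```bash
python3 log.py; python3 fit.py; cat > path.py <<'E'
from ik import *
from cell import ctrl
q0=np.array(ctrl.read_state()['qpos'])
axis=h.rot(-1.1,1.1)[:,2]
for back in (120,180):
    g=np.array([530,191,22.])-back*axis
    S=[s for s in solve(g,-1.1,1.1,60) if s[1][6]>0 and s[1][4]>.3]
    for m,q in S[:3]:
        print(back,np.round(g),round(m,2),np.round(q,2).tolist())
q1=S[0][1]; np.save('q1.npy',q1)
for t in np.linspace(0,1,9):
    p,M=fk(q0+t*(q1-q0),L); print(np.round(p),np.round(R.from_matrix(M@A).as_euler('xyz'),2), 'z-axis',np.round(M[:,2],2))
E
python3 path.py
```

```text
[ 3.436e+02  5.535e+02 -2.000e+00  3.849e+02  9.000e-01  3.513e+02
 -2.500e+00 -9.900e+00 -1.930e+01  1.300e+00  5.000e-01] [-0.7 -0.5  0.4 -1.7 -1.4  0.7  0.7  0.8 -0.5  0.6  0.7 -0.5  0.1 -0.
  0.2  0.3  0.3  0.3  0.6 -0.2 -0.1  0.4 -1.  -0.6]
120 [481. 286.  76.] 0.8 [-1.28, 1.16, 0.36, 1.6, 0.6, 1.17, 2.14]
120 [481. 286.  76.] 0.79 [-1.28, 1.16, 0.37, 1.6, 0.59, 1.17, 2.15]
120 [481. 286.  76.] 0.77 [-1.24, 1.15, 0.29, 1.59, 0.65, 1.21, 2.1]
180 [457. 334. 104.] 0.71 [-1.36, 1.15, 0.4, 1.51, 0.51, 1.27, 2.22]
180 [457. 334. 104.] 0.69 [-1.39, 1.16, 0.46, 1.52, 0.47, 1.25, 2.25]
180 [457. 334. 104.] 0.67 [-1.4, 1.17, 0.48, 1.52, 0.45, 1.24, 2.27]
[464. 145. 299.] [-3.14 -0.1  -1.02] z-axis [ 0.05 -0.09 -0.99]
[464. 166. 273.] [ 2.94 -0.07 -0.24] z-axis [ 0.02 -0.21 -0.98]
[465. 186. 248.] [2.83 0.16 0.5 ] z-axis [ 0.01 -0.34 -0.94]
[466. 207. 225.] [2.97 0.45 1.25] z-axis [ 0.03 -0.46 -0.89]
[466. 230. 201.] [-2.9   0.56  2.13] z-axis [ 0.07 -0.57 -0.82]
[466. 253. 178.] [-2.47  0.33  2.95] z-axis [ 0.13 -0.66 -0.74]
[465. 279. 154.] [-2.29 -0.15 -2.74] z-axis [ 0.21 -0.73 -0.65]
[462. 306. 129.] [-2.38 -0.7  -2.18] z-axis [ 0.3  -0.78 -0.55]
[457. 334. 104.] [-3.14 -1.1  -1.1 ] z-axis [ 0.4  -0.79 -0.45]
```

```bash
cat > wp.py <<'E'
# print rows from joint-interpolated path: fractions a..b from current joints to target joints file
import sys
from ik import *
from cell import ctrl
def rows(q1,step=9.8,n=8):
    s=ctrl.read_state(); q0=np.array(s['qpos']); p0,M0=fk(q0,L)
    N=200; acc=0; last=M0; lp=p0; k=0
    for i in range(1,N+1):
        p,M=fk(q0+(q1-q0)*i/N,L)
        ang=np.degrees(R.from_matrix(last.T@M).magnitude())
        if ang>=step or np.linalg.norm(p-lp)>50 or i==N:
            t=(M0@A).T@(p-p0); w=np.degrees(R.from_matrix((M0@A).T@M@A).as_rotvec())
            print(*[f'{v:.0f}' for v in t],*[f'{v:.1f}' for v in w],end='; '); last=M;lp=p;k+=1
            if k==n or i==N: print('frac',i/N); break
rows(np.load(sys.argv[1]))
E
python3 wp.py q1.npy
```

```text
-5 -3 6 -1.5 1.0 -10.6; -10 -6 11 -3.1 1.8 -21.3; -14 -8 17 -4.9 2.5 -31.9; -19 -11 23 -6.8 2.8 -42.5; -24 -14 28 -8.8 3.0 -53.1; -29 -17 34 -11.0 2.9 -63.6; -33 -19 39 -13.3 2.5 -74.1; -38 -22 45 -15.6 1.9 -84.6; frac 0.24
```

```bash
sed -i 's/step=9.8/step=9.2/' wp.py; python3 -m jog '-5 -3 6 -1.5 1 -10.5 1;-10 -6 11 -3 2 -21 1;-14 -8 17 -5 2.5 -31.5 1;-19 -11 23 -7 3 -42 1;-24 -14 28 -9 3 -52.5 1;-29 -17 34 -11 3 -63 1;-33 -19 39 -13.3 2.5 -73.5 1;-38 -22 45 -15.6 2 -84 1'; python3 wp.py q1.npy; python3 -c "
from cell import ctrl; print(ctrl.read_state()['qpos'])"
```

```text
clock: 29.82
eef_pos: [464.6, 184.3, 250.2]
tool_rot: [2.831, 0.133, 0.441]
force: [-0.0, 0.0, 0.4]
width: 85.5
3 -5 4 -1.2 -0.7 -9.3; 7 -11 8 -2.4 -1.6 -18.7; 10 -16 13 -3.4 -2.7 -28.0; 13 -22 17 -4.4 -3.9 -37.3; 17 -27 21 -5.3 -5.3 -46.6; 20 -33 25 -6.1 -6.8 -55.9; 23 -39 28 -6.7 -8.5 -65.2; 26 -44 32 -7.2 -10.4 -74.4; frac 0.28
[-0.79375802  0.49289663  0.24292547  1.81009258  0.20717107  1.03135399
 -1.80080646]
```

```bash
sed -i 's/step=9.2/step=9.9/' wp.py; python3 -m jog '3 -5 4 -1.2 -0.7 -9.3 1;7 -11 8 -2.4 -1.6 -18.7 1;10 -16 13 -3.4 -2.7 -28 1;13 -22 17 -4.4 -3.9 -37.3 1;17 -27 21 -5.3 -5.3 -46.6 1;20 -33 25 -6 -6.8 -56 1;23 -39 28 -6.7 -8.5 -65 1;26 -44 32 -7 -10.5 -74.4 1'; python3 wp.py q1.npy; python3 -c "
from cell import ctrl; print(ctrl.read_state()['qpos'])"
```

```text
clock: 30.82
eef_pos: [469.1, 222.0, 203.2]
tool_rot: [-3.071, 0.538, 1.787]
force: [-0.6, 0.0, 0.1]
width: 85.7
9 1 4 0.1 -1.6 -10.5; 18 3 9 0.4 -3.1 -21.0; 26 4 13 0.9 -4.8 -31.5; 35 5 16 1.6 -6.5 -42.0; 43 6 20 2.6 -8.2 -52.4; 52 7 23 3.8 -9.9 -62.8; 60 8 26 5.3 -11.6 -73.1; 68 9 28 7.1 -13.3 -83.4; frac 0.44
[-0.73344112  0.65804927 -0.05827982  1.71808133  0.47599761  1.18552613
 -0.86535611]
```

```bash
python3 -m jog '9 1 4 0 -1.6 -10.5 1;18 3 9 0.4 -3 -21 1;26 4 13 1 -4.8 -31.5 1;35 5 16 1.6 -6.5 -42 1;43 6 20 2.6 -8.2 -52.4 1;52 7 23 3.8 -10 -62.8 1;60 8 26 5.3 -11.6 -73 1;68 9 28 7 -13.3 -83.4 1'; python3 wp.py q1.npy; python3 -c "
from cell import ctrl; print(ctrl.read_state()['qpos'])"
```

```text
clock: 31.82
eef_pos: [467.2, 266.0, 143.8]
tool_rot: [-2.372, 0.059, -3.004]
force: [0.9, 0.4, -0.2]
width: 85.6
4 10 5 1.8 -0.1 -9.9; 7 20 8 3.6 -0.2 -19.8; 9 28 11 5.6 -0.2 -30.0; 10 37 13 7.7 -0.1 -40.0; 11 44 13 9.9 0.1 -50.0; 10 51 11 12.2 0.4 -59.7; 9 57 8 14.7 0.9 -69.3; 7 64 3 17.6 1.5 -79.2; frac 0.755
[-0.71978597  0.88687646 -0.34902957  1.62344189  0.76255516  1.42316787
  0.23257361]
```

```bash
python3 -m jog '4 10 5 1.8 0 -10 1;7 20 8 3.6 0 -20 1;9 28 11 5.6 0 -30 1;10 37 13 7.7 0 -40 1;11 44 13 10 0 -50 1;10 51 11 12.2 0.4 -59.7 1;9 57 8 14.7 1 -69.3 1;7 64 3 17.6 1.5 -79.2 1'; python3 wp.py q1.npy; python3 -c "
from cell import ctrl; print(ctrl.read_state()['qpos'])
from h import *
go(np.array([530,191,22])-120*rot(-1.1,1.1)[:,2],-1.1,1.1)
d=snap('scene','s19.png')"
```

```text
clock: 32.83
eef_pos: [457.7, 308.9, 96.9]
tool_rot: [-2.606, -0.925, -1.847]
force: [-1.0, 0.5, 0.6]
width: 85.4
-7 18 9 0.1 3.4 -9.4; -11 16 4 1.7 5.0 -19.1; -12 -10 -26 6.1 3.2 -24.0; frac 1.0
[-0.78100521  1.12993019 -0.53978045  1.52777072  1.00580789  1.72154304
  1.36745818]
at [457.7 308.9  96.9] rot [-2.606 -0.925 -1.847] F [-1.   0.5  0.6] w 85.4 t 32.825
row [ -7.2 -12.5  35.9] [  6.1   3.2 -24. ]
```

View pics/s19.png

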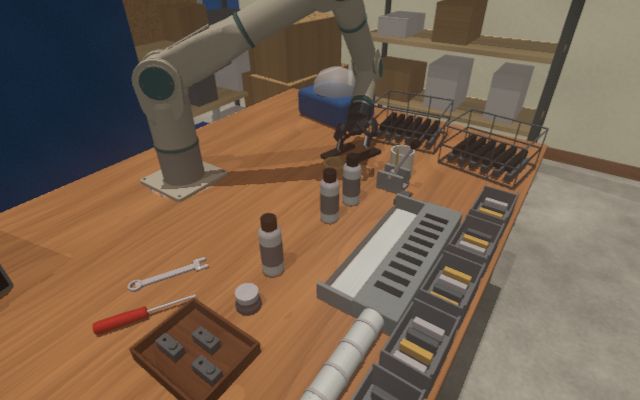

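```bash
python3 -m jog '-2 -5 0 2 1 -9 1;-4 -9 0 4 2 -18 1;-7 -12 0 6.1 3.2 -24 1;-7 -12 0 6.1 3.2 -24 1;-7 -12 0 6.1 3.2 -24 1'; python3 - <<'E'
from h import *
print(ctrl.read_state()['qpos'])
cans(tag='b')
go([530,191,22],-1.1,1.1)
d=snap('wrist','w19.png')
E
```

```text
clock: 33.5
eef_pos: [469.4, 316.4, 96.0]
tool_rot: [-3.122, -1.098, -1.121]
force: [-0.2, -0.4, 0.2]
width: 85.7
[-0.79518106  1.16949257 -0.57294597  1.54337485  1.1127513   1.78307655
  1.72835353]
top [267. 195.] capc 525.5 198.9 r 17.6 med [524.  199.8 155.2]
top [303. 196.] capc 519.4 91.9 r 17.6 med [520.3  92.1 154.6]
top [385. 196.] capc 521.3 -151.0 r 17.6 med [ 520.1 -151.7  155.2]
scene [352. 156.] capc 526.4 196.4 r 18.8 med [529.2 192.7 155.2]
scene [329. 171.] capc 521.0 89.5 r 17.9 med [522.7  86.6 155.2]
scene [268. 218.] capc 523.0 -153.9 r 17.1 med [ 524.8 -155.1  155.4]
at [469.3 317.   96.3] rot [-3.122 -1.098 -1.119] F [0.5 1.  0.4] w 85.9 t 33.6
row [ -2.5   3.5 158.3] [-0.2  0.1 -0.5]
```

View pics/w19.png

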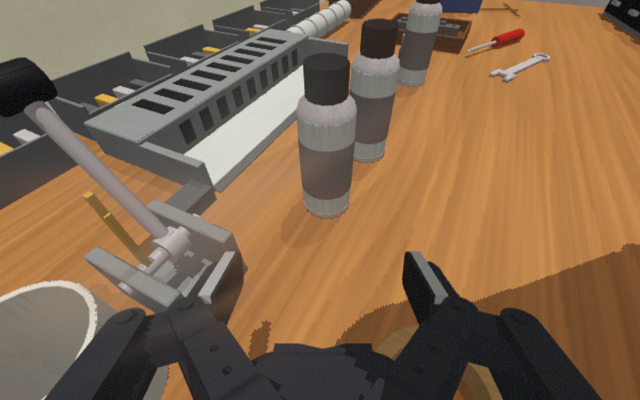

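```bash
python3 -m jog '-1 2 30 0 0 0 0.8;-2 3.5 65 0 0 0 0.75;-2 3.5 100 0 0 0 0.75;-2 3.5 115 0 0 0 0.75;-2 3.5 115 0 0 0 0.75'; python3 - <<'E'
from h import *
go([530,191,22],-1.1,1.1)
d=snap('wrist','w20.png')
E
```

```text
clock: 34.28
eef_pos: [512.3, 225.3, 42.0]
tool_rot: [-3.125, -1.099, -1.115]
force: [-0.4, 0.1, 0.1]
width: 74.6
at [512.3 225.3  42. ] rot [-3.125 -1.099 -1.115] F [-0.4  0.1  0.1] w 74.6 t 34.275
row [-0.3 -0.  43.5] [-0.2  0.1 -0.4]
```

View pics/w20.png

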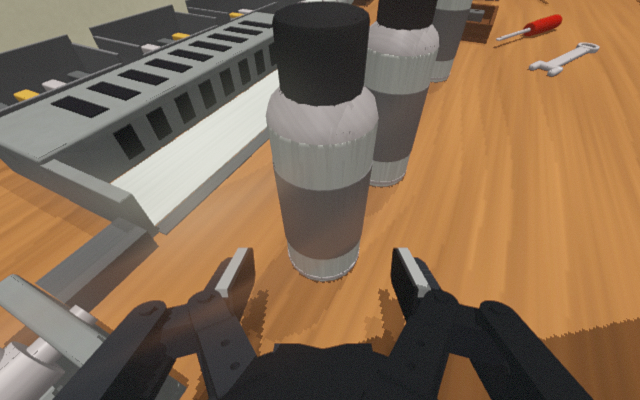

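The can is centred at (323,240) between the jaws (238,275 and 408,275). Advancing, then closing.

```bash
python3 -m jog '0 0 20 0 0 0 0.75;0 0 43 0 0 0 0.75;0 0 43 0 0 0 0.75;0 0 43 0 0 0 0.5;0 0 43 0 0 0 0.2;0 0 43 0 0 0 0.1;0 0 43 0 0 0 0.1'; python3 - <<'E'
from h import *
go([625,176,22],-1.1,1.1)
d=snap('wrist','w21.png')
cans(('scene',),tag='c')
E
```

```text
clock: 35.2
eef_pos: [529.5, 192.6, 22.7]
tool_rot: [-3.124, -1.098, -1.113]
force: [-1.3, 1.9, 2.1]
width: 50.0
at [529.5 192.6  22.7] rot [-3.124 -1.098 -1.113] F [-1.3  1.9  2.1] w 50.0 t 35.2
row [ 25.4 -77.4  52.4] [-0.3  0.1 -0.3]
scene [352. 156.] capc 527.8 196.3 r 18.1 med [529.9 192.3 155.5]
scene [329. 171.] capc 520.0 89.6 r 17.9 med [522.9  86.6 155.4]
scene [268. 218.] capc 522.8 -154.6 r 17.5 med [ 525.4 -155.7  155.4]
```

View pics/w21.png

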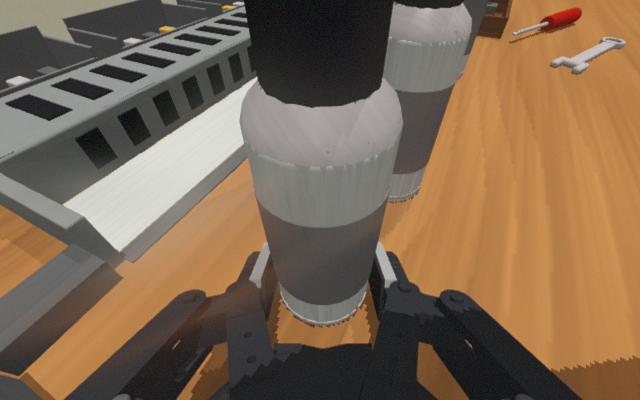

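```bash
python3 - <<'E'
from h import *
go([628,148,22],-0.8,1.1)
s=ctrl.read_state();print(s['qpos'])
E
```

```text
at [529.7 192.4  22.7] rot [-3.124 -1.098 -1.114] F [-1.4  0.4  1.6] w 50.0 t 35.3
row [ 37.3 -67.4  75.6] [15.   0.  -8.2]
[-0.62553078  1.23316536 -0.49534079  1.71659821  1.28261443  1.6092147
  1.64189093]
```

```bash
python3 -m jog '5 -9 10 2 0 -1 0.1;10 -17 19 4 0 -2 0.1;14 -25 28 6 0 -3 0.1;19 -34 38 8 0 -4 0.1;23 -42 47 10 0 -5 0.1;28 -50 57 12 0 -6 0.1;33 -59 66 14 0 -7 0.1;37 -67 75 15 0 -8 0.1'; python3 - <<'E'
from h import *
go([628,148,22],-0.8,1.1)
d=snap('wrist','w22.png');cans(tag='d')
s=ctrl.read_state();print(s['qpos'])
E
```

```text
clock: 36.3
eef_pos: [627.8, 147.4, 22.7]
tool_rot: [-3.138, -1.102, -0.804]
force: [-4.3, 0.6, 6.8]
width: 49.5
at [627.8 147.4  22.7] rot [-3.138 -1.102 -0.804] F [-4.3  0.6  6.8] w 49.5 t 36.3
row [-0.8 -0.6  0.1] [ 0.  -0.1 -0.1]
top [284. 162.] capc 623.2 151.2 r 17.3 med [623.6 150.1 155.1]
top [303. 197.] capc 519.7 91.4 r 17.7 med [517.9  92.1 155.3]
top [385. 196.] capc 521.2 -151.0 r 17.7 med [ 520.3 -151.1  154.3]
scene [329. 171.] capc 521.4 89.6 r 17.8 med [522.9  85.5 155.5]
scene [375. 173.] capc 624.8 150.9 r 17.9 med [626.3 147.6 155.5]
scene [268. 218.] capc 523.2 -153.7 r 16.8 med [ 524.7 -155.2  155.3]
[-0.51675713  1.19879251 -0.40995701  1.86808452  1.64584174  1.47344661
  1.70782757]
```

View pics/scene_d.png

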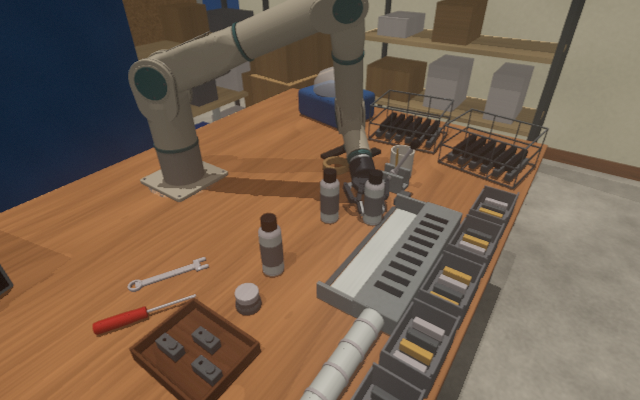

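```bash
python3 - <<'E'
from h import *
go([705,152,23],-0.3,1.1)
E
```

```text
at [628.4 146.5  22.8] rot [-3.135 -1.103 -0.81 ] F [ 1.8 -1.5  3.8] w 50.3 t 36.45
row [ 22.2 -59.   43.8] [ 25.7  -0.2 -13.2]
```

```bash
python3 -m jog '3 -7.5 5.5 3.2 0 -1.6 0.1;5.5 -15 11 6.4 0 -3.3 0.1;8 -22 16.5 9.6 0 -5 0.1;11 -29.5 22 12.8 0 -6.6 0.1;14 -37 27.5 16 0 -8.2 0.1;17 -44 33 19 0 -10 0.1;19.5 -51.5 38 22.5 0 -11.5 0.1;22 -59 44 25.7 0 -13.2 0.1'; python3 - <<'E'
from h import *
go([705,152,23],-0.3,1.1)
d=snap('wrist','w23.png');cans(tag='e')
s=ctrl.read_state();print(s['qpos'])
E
```

```text
clock: 37.45
eef_pos: [704.4, 153.8, 22.8]
tool_rot: [-3.14, -1.103, -0.298]
force: [-4.2, -0.6, 8.7]
width: 50.2
at [704.4 153.8  22.8] rot [-3.14  -1.103 -0.298] F [-4.2 -0.6  8.7] w 50.2 t 37.45
row [0.7 1.5 0.9] [-0.2 -0.2  0.1]
top [282. 138.] capc 697.2 155.6 r 17.5 med [697.3 156.1 155.4]
top [303. 196.] capc 519.3 91.6 r 17.3 med [520.3  92.  155.3]
top [385. 196.] capc 521.2 -150.9 r 17.4 med [ 520.2 -151.7  154.4]
scene [329. 171.] capc 521.0 90.7 r 18.9 med [522.6  87.4 155.4]
scene [402. 181.] capc 700.1 154.2 r 18.7 med [700.2 151.4 155.5]
scene [268. 218.] capc 522.8 -154.0 r 17.2 med [ 524.6 -155.5  155.5]
[-0.39641116  1.17567369 -0.28974     2.07918263  2.28022127  1.36742412
  1.68302648]
```

View pics/w23.png

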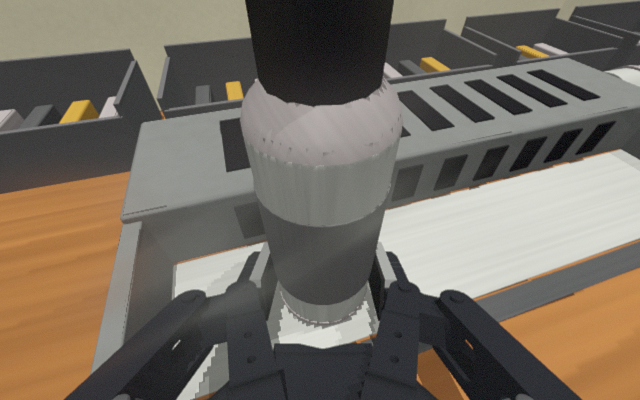

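```bash
python3 -m jog '0 0 0 0 0 0 0.5;0 0 0 0 0 0 0.75;0 0 -30 0 0 0 0.75;0 0 -70 0 0 0 0.75;0 0 -110 0 0 0 0.75;0 0 -130 0 0 0 0.75;0 0 -130 0 0 0 0.75'; python3 - <<'E'
from h import *
go(np.array([524,84,22])-135*rot(-1.1,1.1)[:,2],-1.1,1.1)
d=snap('scene','s24.png')
E
```

```text
clock: 38.48
eef_pos: [592.2, 189.6, 80.1]
tool_rot: [-3.14, -1.098, -0.295]
force: [1.4, 0.2, 0.6]
width: 74.7
at [592.2 189.6  80.1] rot [-3.14  -1.098 -0.295] F [1.4 0.2 0.6] w 74.7 t 38.475
row [ -50.9   34.  -106.5] [-41.1   0.1  20.9]
```

View pics/s24.png

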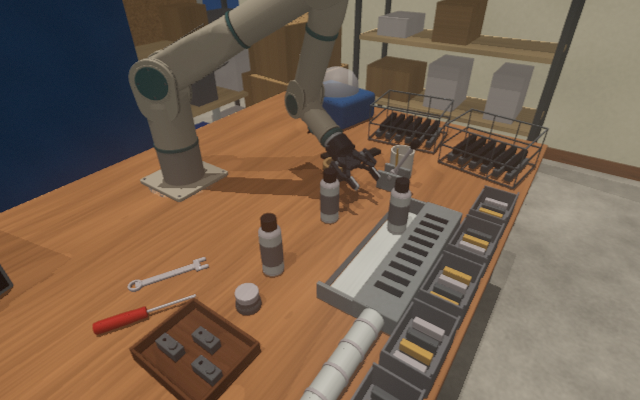

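```bash
python3 -m jog '-9 6 -18 -7 0 3.5 0.75;-17 12 -36 -14 0 7 0.75;-26 18 -54 -21 0 10.5 0.75;-34 23 -72 -28 0 14 0.75;-43 29 -90 -35 0 17.5 0.75;-51 34 -106 -41 0 21 0.75;-51 34 -106 -41 0 21 0.75;-51 34 -106 -41 0 21 0.75'; python3 - <<'E'
from h import *
go([524,84,22],-1.1,1.1)
d=snap('wrist','w25.png')
s=ctrl.read_state();print(s['qpos'])
E
```

```text
clock: 39.52
eef_pos: [471.4, 188.5, 82.8]
tool_rot: [-3.139, -1.1, -1.104]
force: [-0.8, 0.3, -1.8]
width: 74.4
at [471.4 188.5  82.8] rot [-3.139 -1.1   -1.104] F [-0.8  0.3 -1.8] w 74.4 t 39.525
row [ -1.1   0.5 131.8] [ 0.  -0.  -0.1]
[-0.6849614   1.11276148 -0.50784491  1.85591324  1.16400598  1.60259628
  1.5859494 ]
```

View pics/w25.png

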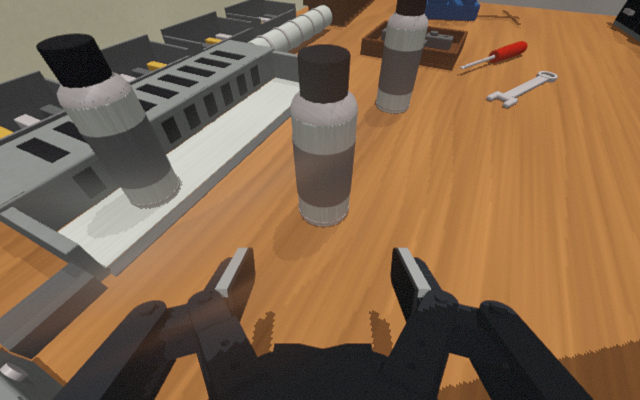

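Can B at (324,220) is centred between the jaws.

```bash
python3 -m jog '0 0 40 0 0 0 0.75;0 0 80 0 0 0 0.75;-1 0.5 115 0 0 0 0.75;-1 0.5 131 0 0 0 0.75;-1 0.5 131 0 0 0 0.75;-1 0.5 131 0 0 0 0.4;-1 0.5 131 0 0 0 0.1;-1 0.5 131 0 0 0 0.1'; python3 - <<'E'
from h import *
go([615,70,23],-0.7,1.1)
cans(('top',),tag='f')
E
```

```text
clock: 40.58
eef_pos: [522.9, 87.2, 23.1]
tool_rot: [-3.135, -1.099, -1.106]
force: [-2.1, 2.1, 3.2]
width: 49.6
at [522.9  87.2  23.1] rot [-3.135 -1.099 -1.106] F [-2.1  2.1  3.2] w 49.6 t 40.575
row [ 25.7 -74.3  50.9] [ 20.3   0.  -10.6]
top [283. 138.] capc 696.2 154.6 r 17.3 med [696.6 153.6 155.1]
top [303. 196.] capc 520.7 91.5 r 17.4 med [520.5  91.9 155.4]
top [385. 196.] capc 521.2 -151.1 r 17.4 med [ 520.2 -151.5  154.9]
```

```bash
python3 -m jog '3 -9 6 2.5 0 -1.3 0.1;6.5 -18.5 13 5 0 -2.6 0.1;10 -28 19 7.6 0 -4 0.1;13 -37 25 10 0 -5.3 0.1;16 -46 32 12.7 0 -6.6 0.1;19 -56 38 15.2 0 -8 0.1;22.5 -65 45 17.8 0 -9.3 0.1;26 -74 51 20.3 0 -10.6 0.1'; python3 - <<'E'
from h import *
go([704,66,23],-0.2,1.1)
s=ctrl.read_state();print(s['qpos'])
E
```

```text
clock: 41.62
eef_pos: [614.9, 67.7, 23.2]
tool_rot: [3.136, -1.1, -0.696]
force: [-2.3, 0.4, 2.4]
width: 49.8
at [614.9  67.7  23.2] rot [ 3.136 -1.1   -0.696] F [-2.3  0.4  2.4] w 49.8 t 41.625
row [ 31.3 -56.2  61.7] [ 25.6   0.  -12.9]
[-0.46014625  1.17840133 -0.31146343  2.10928421  1.8519264   1.41106902
  1.52944412]
```

```bash
python3 -m jog '4 -7 8 3.2 0 -1.6 0.1;8 -14 15 6.4 0 -3.2 0.1;12 -21 23 9.6 0 -4.8 0.1;16 -28 31 12.8 0 -6.5 0.1;20 -35 38 16 0 -8 0.1;23 -42 46 19 0 -9.7 0.1;27 -49 54 22.4 0 -11.3 0.1;31 -56 62 25.6 0 -13 0.1'; python3 - <<'E'
from h import *
go([704,66,23],-0.2,1.1)
d=snap('wrist','w26.png');cans(tag='g')
s=ctrl.read_state();print(s['qpos'])
E
```

```text
clock: 42.62
eef_pos: [704.3, 65.8, 23.2]
tool_rot: [3.139, -1.1, -0.196]
force: [-3.8, -0.2, 5.3]
width: 49.8
at [704.3  65.8  23.2] rot [ 3.139 -1.1   -0.196] F [-3.8 -0.2  5.3] w 49.8 t 42.625
row [-0.3 -0.1 -0.2] [-0.  -0.   0.1]
top [283. 138.] capc 696.8 155.6 r 17.6 med [697.1 153.6 155.5]
top [312. 137.] capc 700.2 65.5 r 17.8 med [700.2  65.6 154.8]
top [385. 196.] capc 521.3 -150.4 r 17.7 med [ 520.1 -151.5  155.1]
scene [402. 181.] capc 699.6 153.0 r 18.7 med [699.8 150.6 155.5]
scene [387. 198.] capc 701.9 63.3 r 17.8 med [704.3  61.1 155.5]
scene [268. 218.] capc 523.7 -153.8 r 17.5 med [ 525.  -155.6  155.5]
[-0.27024306  1.17815777 -0.14398798  2.22139262  2.59847672  1.38762355
  1.555559  ]
```

View pics/w26.png

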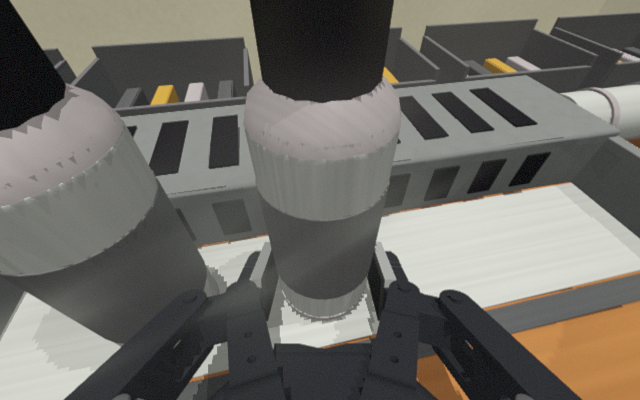

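```bash
python3 -m jog '0 0 0 0 0 0 0.4;0 0 0 0 0 0 0.7;0 0 -30 0 0 0 0.7;0 0 -70 0 0 0 0.7;0 0 -110 0 0 0 0.7;0 0 -130 0 0 0 0.7;0 0 -130 0 0 0 0.7'; python3 - <<'E'
from ik import *
for p,y in [((523,-157,22),-1.4),((620,-120,22),-1.1),((700,-85,22),-1.0),((700,-85,22),-.8),((700,-85,22),-.6),((700,-85,22),-.4)]:
    S=[s for s in solve(np.array(p,float),y,1.1,50) if s[1][6]>0 and s[1][4]>.3]
    print(p,y,*[(round(m,2),np.round(q,2).tolist()) for m,q in S[:2]])
h.go(np.array([523,-157,22])-130*h.rot(-1.4,1.1)[:,2],-1.4,1.1)
E
```

```text
clock: 43.65
eef_pos: [596.7, 103.4, 69.3]
tool_rot: [3.125, -1.089, -0.166]
force: [-0.5, 0.6, -2.1]
width: 72.5
(523, -157, 22) -1.4 (np.float64(0.46), [-0.15, 1.18, -0.32, 2.01, 1.48, 1.39, 1.51]) (np.float64(0.46), [-0.16, 1.17, -0.3, 2.01, 1.48, 1.37, 1.52])
(620, -120, 22) -1.1 (np.float64(0.49), [-0.13, 1.18, -0.36, 1.98, 1.75, 1.43, 1.64]) (np.float64(0.49), [-0.14, 1.18, -0.34, 1.98, 1.75, 1.41, 1.63])
(700, -85, 22) -1.0 (np.float64(0.64), [-0.18, 1.18, -0.31, 1.83, 1.79, 1.34, 1.79]) (np.float64(0.63), [-0.24, 1.17, -0.2, 1.84, 1.76, 1.25, 1.77])
(700, -85, 22) -0.8 (np.float64(0.48), [-0.02, 1.21, -0.47, 1.99, 2.08, 1.48, 1.79]) (np.float64(0.48), [-0.04, 1.2, -0.43, 1.99, 2.07, 1.45, 1.77])
(700, -85, 22) -0.6 (np.float64(0.35), [0.09, 1.23, -0.51, 2.12, 2.35, 1.54, 1.82]) (np.float64(0.35), [0.08, 1.22, -0.49, 2.12, 2.34, 1.53, 1.81])
(700, -85, 22) -0.4 (np.float64(0.26), [0.24, 1.26, -0.55, 2.21, 2.63, 1.57, 1.93]) (np.float64(0.26), [0.22, 1.25, -0.52, 2.21, 2.63, 1.55, 1.9])
at [596.7 103.4  69.3] rot [ 3.125 -1.089 -0.166] F [-0.5  0.6 -2.1] w 72.5 t 43.65
row [-21.1 160.8 -63. ] [-61.9   0.3  32.4]
```

```bash
python3 -m jog '-3 20 -8 -8 0 4 0.7;-5 40 -16 -16 0 8 0.7;-8 60 -24 -24 0 12 0.7;-11 80 -32 -32 0 16 0.7;-13 100 -40 -40 0 20 0.7;-16 120 -48 -48 0 25 0.7;-19 140 -56 -56 0 29 0.7;-21 160 -63 -62 0 32 0.7'; python3 - <<'E'
from h import *
go(np.array([523,-157,22])-130*rot(-1.4,1.1)[:,2],-1.4,1.1)
d=snap('wrist','w27.png')
cans(tag='h')
s=ctrl.read_state();print(s['qpos'])
E
```

```text
clock: 44.65
eef_pos: [503.0, -44.5, 80.5]
tool_rot: [3.128, -1.098, -1.395]
force: [-0.5, -0.9, 0.2]
width: 72.7
at [503.  -44.5  80.5] rot [ 3.128 -1.098 -1.395] F [-0.5 -0.9  0.2] w 72.7 t 44.65
row [-0.3 -0.6 -1.6] [0.5 0.1 0.1]
top [283. 138.] capc 696.9 155.0 r 17.5 med [697.2 154.8 154.7]
top [312. 137.] capc 699.2 65.7 r 17.7 med [699.1  65.5 155. ]
top [385. 196.] capc 521.1 -151.5 r 17.6 med [ 520.4 -151.8  154.6]
scene [319. 172.] capc 488.1 83.3 r 40.8 med [509.5  62.6 154.5]
scene [402. 181.] capc 698.8 153.1 r 18.5 med [699.8 150.1 155.3]
scene [387. 198.] capc 701.9 63.4 r 18.5 med [703.6  60.1 155.4]
scene [267. 218.] capc 521.9 -154.2 r 18.5 med [ 525.1 -155.3  155.5]
[-0.01920526  1.26431665 -0.90200463  1.98074431  1.38473183  1.93932839
  1.46765422]
```

View pics/w27.png

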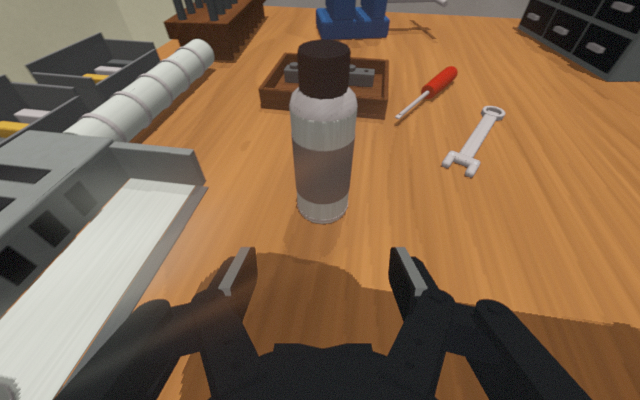

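```bash
python3 -m jog '0 0 30 0 0 0 0.7;0 0 60 0 0 0 0.7;0 0 85 0 0 0 0.7;0 0 85 0 0 0 0.7'; python3 - <<'E'
from h import *
go(np.array([523,-157,22]),-1.4,1.1)
s=ctrl.read_state();print(s['qpos'])
E
```

```text
clock: 45.3
eef_pos: [514.9, -120.5, 41.7]
tool_rot: [3.122, -1.1, -1.385]
force: [-0.1, 0.5, -0.6]
width: 72.4
at [ 514.9 -120.5   41.7] rot [ 3.122 -1.1   -1.385] F [-0.1  0.5 -0.6] w 72.4 t 45.3
row [-0.6 -2.1 42.2] [0.4 0.  0.4]
[ 0.09701246  1.31098714 -0.82722868  2.01849436  1.53543706  1.88970333
  1.49453283]
```

```bash
python3 -m jog '0 -1 20 0 0 0 0.7;-0.5 -2 42 0 0 0 0.7;-0.5 -2 42 0 0 0 0.7;-0.5 -2 42 0 0 0 0.4;-0.5 -2 42 0 0 0 0.1;-0.5 -2 42 0 0 0 0.1;-0.5 -2 42 0 0 0 0.1'; python3 - <<'E'
from h import *
go([618,-105,23],-1.1,1.1)
cans(('top',),tag='i')
E
```

```text
clock: 46.18
eef_pos: [524.2, -155.6, 23.5]
tool_rot: [3.13, -1.1, -1.393]
force: [-0.9, 4.3, 5.7]
width: 49.3
at [ 524.2 -155.6   23.5] rot [ 3.13  -1.1   -1.393] F [-0.9  4.3  5.7] w 49.3 t 46.175
row [ -15.5 -100.9  -30.5] [15.6  0.  -7.6]
top [283. 138.] capc 696.5 155.2 r 17.6 med [696.6 153.6 155.5]
top [312. 137.] capc 699.3 66.5 r 17.8 med [699.3  65.6 154.6]
```

```bash
python3 -m jog '-2 -12.5 -4 2 0 -1 0.1;-4 -25 -8 4 0 -2 0.1;-6 -38 -11.5 6 0 -3 0.1;-8 -50 -15 8 0 -4 0.1;-10 -63 -19 10 0 -5 0.1;-12 -76 -23 12 0 -6 0.1;-14 -88 -27 14 0 -7 0.1;-15.5 -101 -30.5 15.6 0 -7.6 0.1'; python3 - <<'E'
from h import *
go([700,-85,23],-0.8,1.1)
cans(tag='j')
s=ctrl.read_state();print(s['qpos'])
E
```

```text
clock: 47.22
eef_pos: [617.6, -107.3, 23.5]
tool_rot: [3.134, -1.103, -1.094]
force: [-4.2, -1.9, 6.4]
width: 49.3
at [ 617.6 -107.3   23.5] rot [ 3.134 -1.103 -1.094] F [-4.2 -1.9  6.4] w 49.3 t 47.225
row [  7.6 -83.5  15.7] [15.5 -0.1 -7.6]
top [283. 138.] capc 696.8 155.0 r 17.6 med [697.2 154.9 155.1]
top [312. 137.] capc 699.1 66.0 r 17.8 med [698.9  65.6 155. ]
scene [325. 177.] capc 520.4 61.6 r 32.4 med [533.9  56.8 155. ]
scene [402. 181.] capc 699.4 152.6 r 17.9 med [699.5 149.9 155.2]
scene [387. 198.] capc 703.3 63.5 r 18.1 med [702.8  60.7 155.4]
scene [316. 222.] capc 618.8 -105.8 r 18.3 med [ 620.6 -107.8  155.1]
[ 0.09292589  1.31357919 -0.7514117   1.98735757  1.85626826  1.81151916
  1.72228721]
```

View pics/scene_j.png

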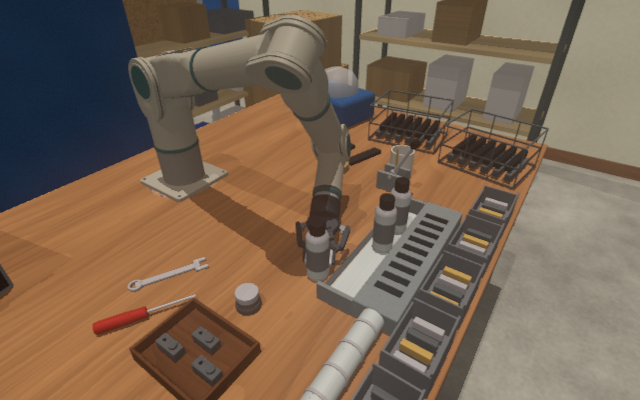

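```bash
python3 -m jog '1 -10 2 2 0 -1 0.1;2 -20 4 4 0 -2 0.1;3 -30 6 6 0 -3 0.1;4 -41 8 8 0 -4 0.1;5 -52 10 10 0 -5 0.1;6 -62 12 12 0 -6 0.1;7 -73 14 14 0 -7 0.1;7 -82 15 15.5 0 -7.6 0.1'; python3 - <<'E'
from h import *
go([700,-85,23],-0.8,1.1)
cans(tag='k')
d=snap('wrist','w28.png')
s=ctrl.read_state();print(s['qpos'])
E
```

```text
clock: 48.32
eef_pos: [698.6, -85.5, 23.6]
tool_rot: [-3.139, -1.105, -0.803]
force: [-6.1, -2.3, 9.4]
width: 48.9
at [698.6 -85.5  23.6] rot [-3.139 -1.105 -0.803] F [-6.1 -2.3  9.4] w 48.9 t 48.325
row [-0.3 -1.3  0.8] [-0.  -0.3 -0.1]
top [283. 138.] capc 696.8 155.5 r 17.6 med [696.6 155.1 154.6]
top [312. 137.] capc 698.9 66.4 r 18.2 med [699.4  65.5 154.9]
top [362. 138.] capc 697.2 -84.0 r 17.8 med [696.  -85.  155.4]
scene [323. 179.] capc 528.2 49.7 r 22.3 med [532.3  47.6 155.1]
scene [402. 181.] capc 698.7 152.8 r 18.1 med [699.4 149.  155.4]
scene [387. 198.] capc 701.7 64.7 r 18.0 med [703.   60.9 155.5]
scene [353. 231.] capc 698.6 -85.7 r 18.1 med [700.1 -88.  155.2]
[ 0.11759803  1.28396853 -0.68048174  2.00448044  2.15055556  1.67641683
  1.88980164]
```

View pics/w28.png

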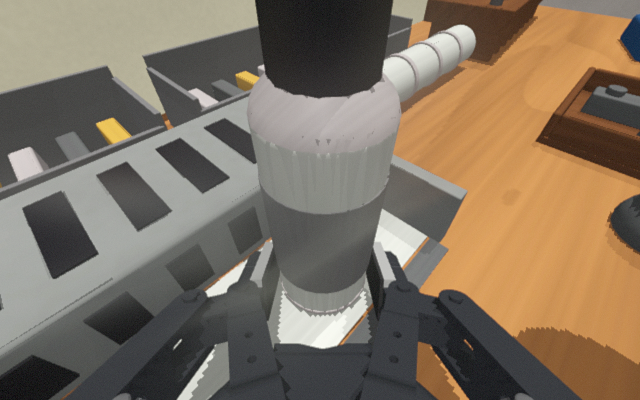

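```bash
python3 -m jog '0 0 0 0 0 0 0.3;0 0 0 0 0 0 0.5;0 0 -25 0 0 0 0.5;0 0 -60 0 0 0 0.5;0 0 -100 0 0 0 0.5;0 0 -140 0 0 0 0.5;0 0 -140 0 0 0 0.5'; python3 - <<'E'
from h import *
cans(('top','scene'),tag='l')
s=ctrl.read_state();print(s['qpos'],s['eef_pos'],s['tool_rot'])
d=snap('top','t29.png'); cv2.imwrite('pics/t29c.png',cv2.resize(cv2.imread('pics/t29.png')[90:230,180:500],None,fx=2.4,fy=2.4,interpolation=cv2.INTER_CUBIC))
E
```

```text
clock: 49.35
eef_pos: [611.0, 9.8, 85.3]
tool_rot: [-3.127, -1.096, -0.806]
force: [0.3, 1.1, -0.7]
width: 64.2
top [283. 138.] capc 697.2 155.2 r 17.1 med [697.3 153.7 155. ]
top [312. 137.] capc 699.3 66.2 r 17.9 med [697.2  65.6 155.3]
top [361. 137.] capc 697.9 -83.1 r 17.8 med [698.5 -82.3 154.8]
scene [333. 174.] capc 532.3 87.7 r 36.7 med [538.5  83.4 153.6]
scene [402. 181.] capc 698.8 153.1 r 17.7 med [699.8 148.7 155.4]
scene [387. 198.] capc 701.3 63.8 r 17.9 med [703.3  61.3 155.4]
scene [354. 231.] capc 699.6 -84.3 r 18.5 med [700.8 -86.9 155.3]
[-0.04460685  1.21625598 -0.82770947  2.16247877  1.88475297  1.84715528
  1.73595646] [611.38689918   6.31964854  84.75307913] [-3.13195369 -1.09849714 -0.80737065]
```

View pics/t29c.png

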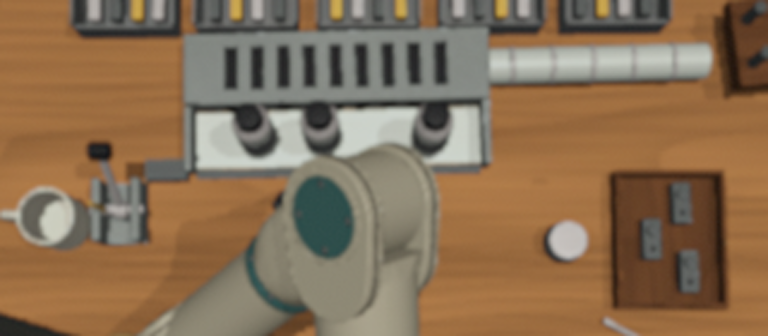

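```bash
python3 log.py; python3 fit.py | tail -3; cat > p2.py <<'E'
from ik import *
from cell import ctrl
q0=np.array(ctrl.read_state()['qpos'])
S=[s for s in solve(np.array([652,337,260.]),np.pi,0,60) if abs(s[1][4])<.8]
for m,q in S[:4]: print(round(m,2),np.round(q,2).tolist())
q1=min(S,key=lambda s:abs(s[1][2]-q0[2]) if s[0]>.3 else 9)[1]; np.save('q2.npy',q1); print(np.round(q1,2))
for t in np.linspace(0,1,9):
    p,M=fk(q0+t*(q1-q0),L); print(np.round(p), 'tool z',np.round(M[:,2],2),'cam',np.round(p+ (M@A)@[84,0,-142]))
E
python3 p2.py
```

```text
[ 3.412e+02  5.566e+02 -7.000e-01  3.824e+02  4.000e-01  3.527e+02
 -2.200e+00 -9.600e+00 -1.750e+01  2.000e-01 -1.000e+00] [-0.1  0.1  0.2 -2.2 -1.5  0.9  0.9  0.8 -0.5  0.9  0.7 -0.5  0.2  0.1
 -0.   0.2  0.7 -0.3  0.6 -0.4  0.2  0.1 -1.  -0.  -0.4 -0.1  0.1]
0.78 [-0.5, 0.74, -0.02, 1.2, 0.02, 1.2, 1.04]
0.78 [-0.49, 0.74, -0.05, 1.2, 0.04, 1.2, 1.03]
0.78 [-0.45, 0.74, -0.14, 1.2, 0.1, 1.2, 0.98]
0.77 [-0.42, 0.75, -0.2, 1.2, 0.14, 1.21, 0.96]
[-0.15  0.85 -0.82  1.19  0.6   1.34  0.65]
[611.   5.  85.] tool z [ 0.62 -0.64 -0.45] cam [549.  68. 224.]
[610.   2.  92.] tool z [ 0.5  -0.72 -0.49] cam [552.  63. 234.]
[606.  12.  99.] tool z [ 0.36 -0.75 -0.55] cam [549.  67. 243.]
[602.  36. 106.] tool z [ 0.24 -0.74 -0.63] cam [543.  84. 252.]
[601.  74. 116.] tool z [ 0.13 -0.68 -0.73] cam [538. 114. 263.]
[605. 126. 133.] tool z [ 0.04 -0.56 -0.83] cam [537. 157. 280.]
[615. 190. 159.] tool z [-0.01 -0.41 -0.91] cam [542. 212. 305.]
[632. 262. 201.] tool z [-0.02 -0.21 -0.98] cam [553. 273. 345.]
[652. 337. 260.] tool z [ 0.  0. -1.] cam [568. 337. 402.]
```

```bash
python3 - <<'E'
from h import *
go([570,40,210],-.8,.9)
E
```

```text
at [611.4   5.4  84.7] rot [-3.133 -1.099 -0.808] F [ 0.1  0.3 -0.2] w 64.0 t 49.5
row [  87.3    5.1 -104.8] [ -0.1 -11.4  -0.2]
```

```bash
python3 -m jog '29 2 -35 0 -4 0 0.2;58 4 -70 0 -8 0 0.2;87 5 -105 0 -11 0 0.2;87 5 -105 0 -11 0 0.2;87 5 -105 0 -11 0 0.2'; python3 p2.py; sed -i 's/step=9.9/step=9.5/' wp.py; python3 wp.py q2.npy
```

```text
clock: 50.12
eef_pos: [569.8, 39.1, 209.8]
tool_rot: [-3.136, -0.908, -0.807]
force: [0.7, -0.8, -0.2]
width: 50.9
0.78 [-0.5, 0.74, -0.02, 1.2, 0.02, 1.2, 1.04]
0.78 [-0.49, 0.74, -0.05, 1.2, 0.04, 1.2, 1.03]
0.78 [-0.45, 0.74, -0.14, 1.2, 0.1, 1.2, 0.98]
0.77 [-0.42, 0.75, -0.2, 1.2, 0.14, 1.21, 0.96]
[-0.12  0.87 -0.89  1.19  0.65  1.36  0.62]
[570.  40. 209.] tool z [ 0.55 -0.57 -0.62] cam [528.  83. 363.]
[570.  55. 201.] tool z [ 0.44 -0.59 -0.67] cam [528.  85. 357.]
[571.  77. 194.] tool z [ 0.33 -0.59 -0.74] cam [525.  95. 352.]
[574. 107. 191.] tool z [ 0.23 -0.56 -0.8 ] cam [521. 116. 347.]
[580. 143. 191.] tool z [ 0.15 -0.49 -0.86] cam [519. 146. 345.]
[590. 186. 197.] tool z [ 0.08 -0.4  -0.91] cam [521. 186. 347.]
[606. 234. 209.] tool z [ 0.03 -0.28 -0.96] cam [530. 233. 356.]
[627. 285. 230.] tool z [ 0.   -0.15 -0.99] cam [545. 284. 374.]
[652. 337. 260.] tool z [ 0. -0. -1.] cam [568. 337. 402.]
-8 -6 -1 -3.7 -2.3 9.2; -15 -12 -4 -7.2 -4.3 17.8; -24 -21 -8 -10.7 -6.2 26.6; -32 -32 -14 -14.3 -8.1 35.4; -40 -45 -22 -18.0 -9.8 44.3; -48 -60 -31 -21.7 -11.5 53.2; -56 -77 -41 -25.6 -13.1 62.1; -62 -97 -53 -29.6 -14.7 70.9; frac 0.565
```

```bash
python3 -m jog '-8 -6 -1 -3.7 -2.3 9.2 0.2;-15 -12 -4 -7.2 -4.3 18 0.2;-24 -21 -8 -10.7 -6.2 26.6 0.2;-32 -32 -14 -14.3 -8 35.4 0.2;-40 -45 -22 -18 -10 44.3 0.2;-48 -60 -31 -21.7 -11.5 53 0.2;-56 -77 -41 -25.6 -13 62 0.2;-62 -97 -53 -29.6 -14.7 71 0.2'; python3 - <<'E'
from h import *
go([640,320,255],np.pi,0)
print(ctrl.read_state()['qpos'])
E
```

```text
clock: 51.12
eef_pos: [583.4, 164.9, 191.7]
tool_rot: [-2.774, -0.307, -2.246]
force: [-1.0, -0.6, 0.5]
width: 51.4
at [583.4 164.9 191.7] rot [-2.774 -0.307 -2.246] F [-1.  -0.6  0.5] w 51.4 t 51.125
row [-130.    10.5 -119.5] [-27.4  -6.9  53.6]
[ 0.01511416  0.96114471 -1.14155345  1.62197476  1.13485642  1.62234221
  1.14713531]
```

```bash
python3 -m jog '-16 1 -17 -4 -1 7.5 0.2;-33 3 -34 -8 -2 15 0.2;-50 4 -51 -12 -3 23 0.2;-68 5 -68 -16 -4 31 0.2;-85 7 -85 -20 -5 39 0.2;-103 8 -102 -24 -6 47 0.2;-130 10 -119 -27.4 -7 53.6 0.2;-130 10 -119 -27.4 -7 53.6 0.2'; python3 - <<'E'
from h import *
go([652,337,230],np.pi+.017,0)
d=snap('wrist','w30.png'); W=world(d); np.save('w30.npy',W)
print(ctrl.read_state()['qpos'])
E
```

```text
clock: 52.12
eef_pos: [639.6, 320.0, 255.4]
tool_rot: [-3.141, 0.002, -3.136]
force: [-0.1, -0.1, -0.2]
width: 50.9
at [639.6 320.  255.4] rot [-3.141e+00  2.000e-03 -3.136e+00] F [-0.1 -0.1 -0.2] w 50.9 t 52.125
row [-12.4  16.9  25.4] [-0.   0.1 -0.6]
[-0.00828135  0.93907728 -1.15560752  1.25914158  0.84167443  1.44268215
  0.49732144]
```

View pics/w30.png

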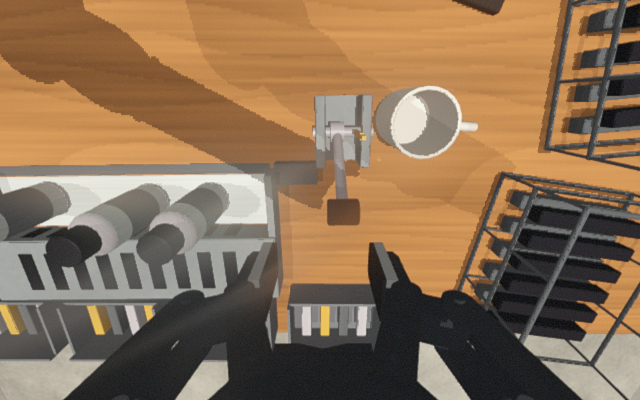

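```bash
python3 - <<'E'
from h import *
W=np.load('w30.npy'); im=cv2.imread('pics/w30.png')[:,:,::-1].astype(int)
X,Y,Z=W[...,0],W[...,1],W[...,2]
k=(X>600)&(X<690)&(Y>300)&(Y<370)&(Z>140)
print('knob',k.sum(),np.round(np.median(W[k],axis=0)),np.round(np.percentile(W[k],[2,98],axis=0)))
# rod top line
r=(X>560)&(X<690)&(Y>315)&(Y<350)&(Z>70)&(Z<190)
for z in range(70,190,10):
    q=r&(Z>=z)&(Z<z+10)
    if q.sum()>4: print(z,q.sum(),np.round(np.median(W[q],axis=0),1))
b=(X>560)&(X<640)&(Y>345)&(Y<375)&(Z>62)&(Z<150)&(im[...,0]-im[...,2]>50)
for z in range(60,140,10):
    q=b&(Z>=z)&(Z<z+10)
    if q.sum()>1: print('br',z,q.sum(),np.round(np.median(W[q],axis=0),1))
d=snap('wrist','w30b.png'); print(np.round(d['state']['eef_pos'],1)); cv2.imwrite('pics/w30c.png',cv2.resize(im[80:240,270:400][:,:,::-1].astype(np.uint8),None,fx=3.7,fy=3.7,interpolation=cv2.INTER_CUBIC))
E
```

```text
knob 18172 [628. 338. 333.] [[620. 301. 174.]
 [650. 370. 352.]]
70 56 [600.8 336.3  75.6]
80 54 [605.4 336.9  85.4]
90 58 [610.2 336.7  94.8]
100 71 [615.2 336.3 104.9]
110 70 [619.9 336.9 114.9]
120 77 [624.7 337.2 125.1]
130 89 [629.8 336.9 135.1]
140 88 [634.5 337.5 145.5]
150 82 [638.9 337.1 154. ]
160 73 [638.5 335.3 168.1]
170 725 [646.7 336.7 177. ]
br 60 4 [592.6 357.   69.5]
br 70 3 [588.3 356.9  78.9]
br 80 11 [591.3 356.9  81.4]
br 90 11 [591.5 356.9  98.1]
br 100 12 [588.9 356.9 107.9]
br 110 13 [588.6 357.5 113.7]
br 120 25 [589.8 358.2 127. ]
[639.2 319.3 255.3]
```

View pics/w30c.png

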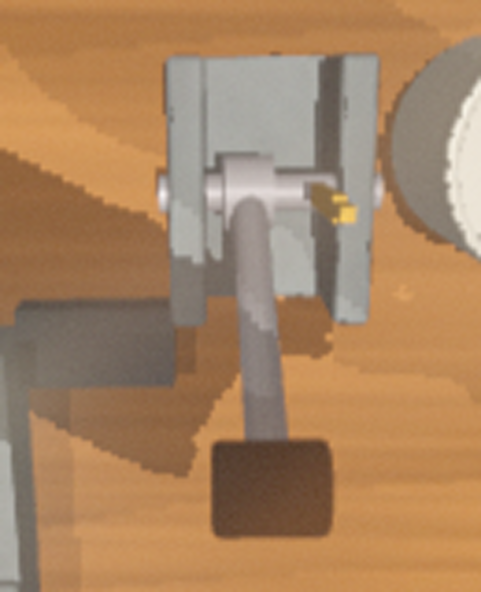

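```bash
python3 -m jog '-12 17 20 0 0 -0.6 0.2;-12 17.5 60 0 0 -0.6 0.2;-12 17.5 100 0 0 -0.6 0.2;-12 17.5 107 0 0 -0.6 0.2;-12 17.5 107 0 0 -0.6 0.2'; python3 - <<'E'
from h import *
go([651,337,148],np.pi+.017,0)
d=snap('wrist','w31.png')
E
```

```text
clock: 52.85
eef_pos: [651.7, 338.0, 151.0]
tool_rot: [3.14, 0.003, -3.125]
force: [0.1, 0.4, 0.5]
width: 51.4
at [651.7 338.  151. ] rot [ 3.140e+00  3.000e-03 -3.125e+00] F [0.1 0.4 0.5] w 51.4 t 52.85
row [ 0.7 -1.   3. ] [ 0.1  0.2 -0. ]
```

View pics/w31.png

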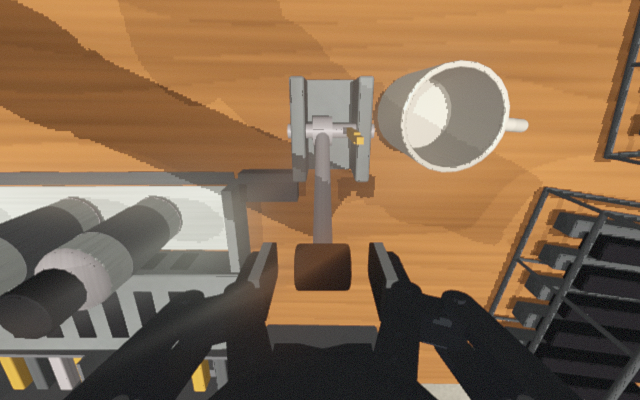

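```bash
python3 -m jog '0 0 2 0 0 0 -0.3;0 0 2 0 0 0 -0.6;0 0 2 0 0 0 -0.6;0 0 2 0 0 0 -0.6;0 0 2 0 0 0 -0.6'; python3 -m jog '9 0 -4 0 0 0 -0.6;18 0 -7 0 0 0 -0.6;28 0 -10 0 0 0 -0.6;37 0 -11.5 0 0 0 -0.6;47 0 -12.5 0 0 0 -0.6;56 0 -13 0 0 0 -0.6;61 0 -13 0 0 0 -0.6;61 0 -13 0 0 0 -0.6'; python3 - <<'E'
from h import *
go([589,337,161],np.pi+.017,0)
d=snap('wrist','w32.png')
E
```

```text
clock: 53.52
eef_pos: [652.3, 338.0, 150.8]
tool_rot: [3.14, 0.006, -3.126]
force: [-0.3, -2.2, 6.4]
width: 27.0
clock: 54.52
eef_pos: [593.3, 337.0, 163.6]
tool_rot: [3.139, 0.01, -3.126]
force: [4.3, -2.9, 7.2]
width: 26.8
at [593.3 337.  163.6] rot [ 3.139  0.01  -3.126] F [ 4.3 -2.9  7.2] w 26.8 t 54.525
row [4.3 0.1 2.5] [ 0.1  0.6 -0.1]
```

View pics/w32.png

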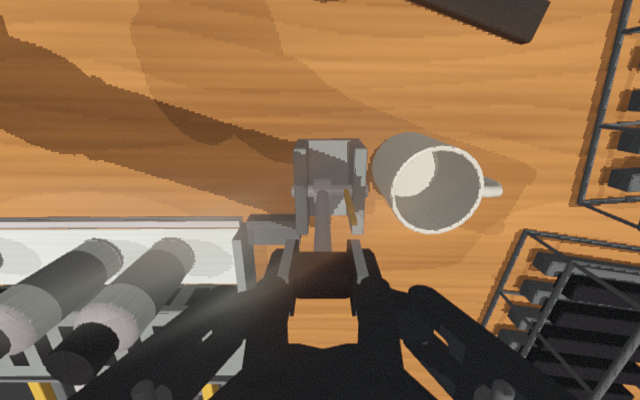

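```bash
cat >> h.py <<'E'
def lean(n,fn):
    d=snap(n,fn); W=world(d); im=d['image'].astype(int); X,Y,Z=W[...,0],W[...,1],W[...,2]
    r=(X>540)&(X<680)&(Y>325)&(Y<346)&(Z>75)&(Z<158)&(im.max(-1)>60)
    b=(X>560)&(X<640)&(Y>350)&(Y<368)&(Z>66)&(Z<132)&(im[...,0]-im[...,2]>40)
    for nm,k,zs in(('rod',r,range(75,158,8)),('brass',b,range(66,132,8))):
        zz=[];xx=[]
        for z in zs:
            q=k&(Z>=z)&(Z<z+8)
            if q.sum()>2: zz.append(np.median(Z[q]));xx.append(np.median(X[q]))
        if len(zz)>2: p=np.polyfit(zz,xx,1); print(n,nm,'lean',round(np.arctan(p[0]),3),'x@50',round(np.polyval(p,50),1),'x@128',round(np.polyval(p,128),1),np.round(xx,0))
E
python3 -c "
from h import *
lean('wrist','w33.png'); lean('scene','s33.png')"
```

```text
wrist rod lean 0.025 x@50 588.5 x@128 590.5 [589. 590. 590. 590. 590. 590. 590. 591. 591. 591. 591.]
wrist brass lean 0.001 x@50 588.4 x@128 588.4 [589. 589. 588. 588. 588. 588. 589. 589.]
scene rod lean 0.02 x@50 596.2 x@128 597.7 [596. 597. 597. 597. 596. 599. 598. 598. 597. 598.]
```

```bash
python3 -m jog '3 0 1 0 0 0 -0.6;5 0 1 0 0 0 -0.6;5 0 1 0 0 0 -0.6;5 0 1 0 0 0 -0.6'; python3 -c "
from h import *
lean('wrist','w34.png'); lean('scene','s34.png')"
```

```text
clock: 55.18
eef_pos: [589.1, 336.9, 163.4]
tool_rot: [3.139, 0.011, -3.127]
force: [5.1, -3.1, 10.2]
width: 26.9
wrist rod lean -0.005 x@50 588.6 x@128 588.2 [589. 588. 588. 588. 588. 588. 588. 588. 588. 588. 588.]
wrist brass lean 0.003 x@50 588.3 x@128 588.6 [589. 589. 588. 588. 588. 588. 589. 589.]
scene rod lean 0.001 x@50 595.3 x@128 595.4 [596. 595. 596. 596. 595. 596. 595. 594. 596. 596. 596.]
scene brass lean -0.043 x@50 596.2 x@128 592.9 [595. 594. 594.]
```

```bash
python3 -m jog '2 0 1 0 0 0 -0.6;2 0 1 0 0 0 -0.3;2 0 1 0 0 0 0;2 0 1 0 0 0 0.2;2 0 1 0 0 0 0.2;2 0 -40 0 0 0 0.2;2 0 -90 0 0 0 0.2;2 0 -90 0 0 0 0.2'; python3 -c "
from h import *
lean('wrist','w35.png'); lean('scene','s35.png'); lean('top','t35.png')
im=cv2.imread('pics/s35.png'); cv2.imwrite('pics/s35c.png',cv2.resize(im[120:300,300:480],None,fx=3.2,fy=3.2,interpolation=cv2.INTER_CUBIC))"
```

```text
clock: 56.28
eef_pos: [584.0, 339.5, 255.3]
tool_rot: [3.134, 0.009, -3.125]
force: [0.5, 0.0, -1.4]
width: 51.3
wrist rod lean -0.019 x@50 588.5 x@128 587.1 [588. 588. 587. 588. 587. 588. 587. 587. 587. 587. 586.]
wrist brass lean 0.009 x@50 588.0 x@128 588.7 [589. 589. 588. 588. 587. 588. 589. 590.]
scene rod lean -0.02 x@50 595.8 x@128 594.3 [595. 594. 596. 596. 593. 596. 596. 594. 594. 594. 592.]
scene brass lean 0.02 x@50 594.2 x@128 595.7 [595. 595. 595. 595.]
```

View pics/w35.png

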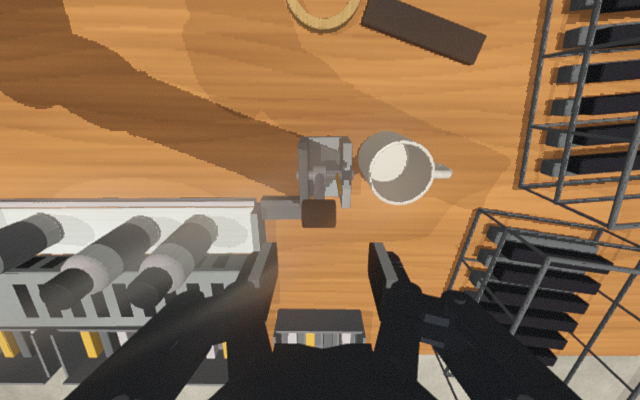

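View pics/s35c.png

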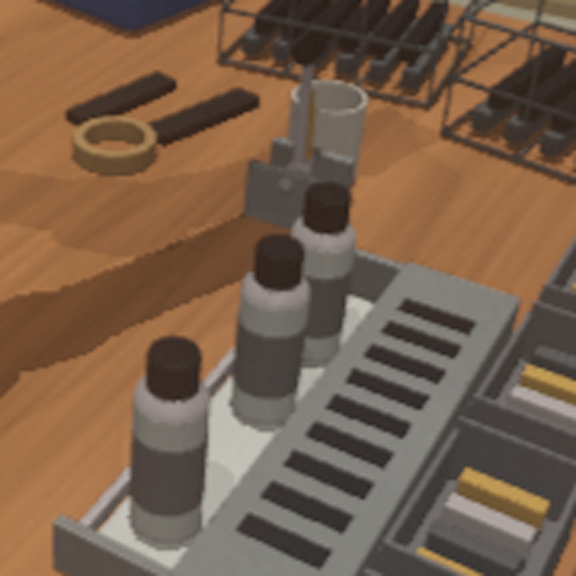

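```bash
python3 -m jog '0 0 -40 0 0 0 0.2;0 0 -40 0 0 0 0.2;0 0 -40 0 0 0 0.2'; python3 - <<'E'
from h import *
cans(tag='fin')
d=snap('top','tfin.png'); W=world(d); X,Y,Z=W[...,0],W[...,1],W[...,2]
m=((X>470)&(X<640)&(Y>-478)&(Y<-345)&(Z>20)&(Z<45)).astype(np.uint8)
nl,l,st,c=cv2.connectedComponentsWithStats(m)
for i in range(1,nl):
    if st[i,4]>15: print('block',st[i,4],np.round(np.median(W[l==i],axis=0)))
cv2.imwrite('pics/tfinc.png',cv2.resize(cv2.imread('pics/tfin.png')[80:280,150:500],None,fx=2.2,fy=2.2,interpolation=cv2.INTER_CUBIC))
E
```

```text
clock: 56.8
eef_pos: [583.0, 336.3, 289.1]
tool_rot: [3.142, 0.003, -3.125]
force: [0.2, -0.3, -0.5]
width: 51.3
top [283. 138.] capc 696.6 153.8 r 17.9 med [696.4 153.5 155.2]
top [312. 137.] capc 698.8 65.9 r 17.7 med [698.9  65.5 155.1]
top [361. 138.] capc 697.7 -83.2 r 17.9 med [697.  -82.5 154.7]
scene [402. 181.] capc 698.2 152.7 r 18.4 med [700.2 150.2 155.4]
scene [387. 198.] capc 701.6 63.8 r 18.3 med [701.9  60.7 155.4]
scene [354. 231.] capc 700.0 -84.6 r 17.2 med [701.  -86.6 155.3]
block 140 [ 601. -424.   29.]
block 135 [ 552. -383.   29.]
block 16 [ 541. -477.   27.]
block 139 [ 509. -432.   29.]
block 17 [ 487. -477.   26.]
```

View pics/tfinc.png

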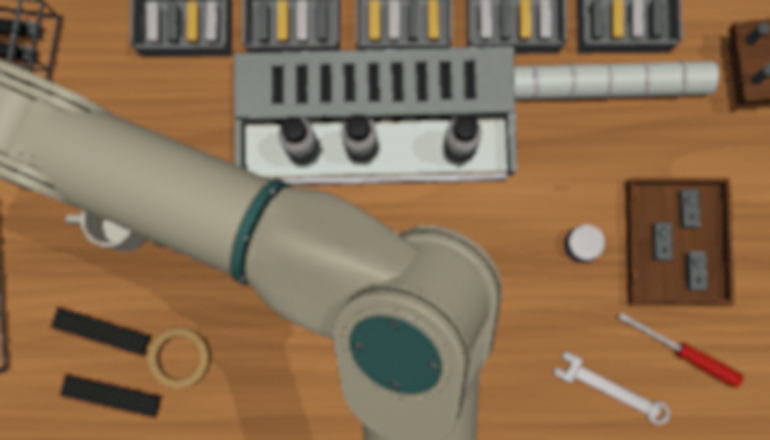

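All three cans stand in the bay, three blocks are in the tray, and the lever is aligned with the pointer. The bystanders are in place and the arm is clear, so I hand in.

```bash
python3 -c "
from cell import ctrl
print(ctrl.finish_job())"
```

```text
the job is handed in; nothing more can be done
None
```

I handed the job in at about 57 s; the system gave no verdict. My last checks met every end condition, and I saw no sign of a force or tipping failure.

- **Lever out:** I swung it to its far end stop. The force rose to about 16 N there, and the rod later measured 1.15 rad. The kerb dropped level with the bench.
- **Blocks:** There were three. I picked each one out and set it flat in the tray, and all three are still there in the last top view.
- **Cans:** There were three. Pushing them from behind was not possible because the arm ran into its joint limits when tilted that close in. I gripped each can low, about 22 mm up, and slid it along the bench without lifting it. They stand upright with their axes about 41–47 mm behind the kerb line (28 to 75 mm needed).
- **Lever back:** The rod measured 0.02 rad off upright. My readings of the pointer ran from -0.04 to +0.02 rad depending on the view, so they disagree by about 0.06 rad. The worst-case gap is still about 0.04 rad, against a limit of 0.12. The picture shows the kerb raised in front of the cans.
- **Everything else:** In the last pictures the tin, driver, spanner, stones, tape and mug look unmoved, though I did not measure them. The arm was clear of everything when I handed in.

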